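# Gauge the rock slabs and log their thickness

## Task

First set the thickness gauge to zero: push its foot all the way down onto the bare bed, let it spring back up, and press the green button fully down and let it go. Then take the rock slabs that are there one at a time in the order red, yellow, green, blue: lay each flat on the bed under the foot, push the foot down until it rests on the slab, let it spring up, press the green button fully down once more while the slab still lies there, and only then put the slab in the aluminium tray. At the end all slabs lie flat on the floor of the tray, not on one another, and the bottle, beaker and jar beyond the gauge have been left where they were.

Things in the scene. Friction and masses are not known exactly. Their poses are not given: they have to be found in the camera images.
- gauge: Thickness gauge, fixed. Origin: underside centre of its bed, a dark steel plate 200 (its x) x 120 (its y) x 20 mm high. Vertical spindle axis at gauge x = +40 mm, y = 0. Aluminium column behind it: gauge x 76 to 96, 34 wide, up to 125 mm above the bench; blue bracket carrying the spindle: gauge x 24 to 96, 30 wide, 100 to 118 mm above the bench. Open at its -x side.
- gauge_bed (a point): Centre of the top face of the gauge's bed, 20 mm above the bench; axes as the gauge. A slab goes here, length along the gauge's x, between two white lines 40 mm apart; slide it in from -x below the foot. Centred here, the foot is above it, 25 mm from its +x end.
- spindle (a joint): Gauge spindle, travel in m: 0 = up at rest, foot 60 mm above the bed; 0.06 = foot on the bed; part thickness = 0.06 minus reading. Pushed down from above on its orange cap; it stops on the bed or on what lies under the foot. A spring resists with 2.5 N at 0 to 5.5 N at 0.06 (less 1 N spindle weight) and lifts it again when released.
- cap_top (a point): Centre of the top of the orange cap on the spindle, 32 mm across and 12 mm thick; 194 mm above the bench at rest, moves down with the spindle.
- foot_tip (a point): Centre of the underside of the steel foot, a disc 20 mm across, at the lower end of the spindle; 80 mm above the bench at rest.
- readout: Grey readout box, 110 (x) x 70 (y) x 45 mm high, fixed, with a small dark display on its top at +x and a green push button on its top at its x = -25 mm. Origin: underside centre.
- log_button (a joint): Green push button of the readout, m: 0 = out, 0.008 = fully down; 5 N pushes it fully down; springs back.
- log_button_top (a point): Centre of the top of the green button, 28 mm across, 69 mm above the bench when out.
- mat: Thin black rubber mat, 320 (x) x 170 (y) x 4 mm, fixed, on which the slabs wait. Origin: underside centre.
- tray: Shallow open aluminium tray for finished slabs, fixed, 320 (x) x 180 (y) x 22 mm high, walls and floor 5 mm. Origin: underside centre.
- tray_in (a point): Centre of the tray's inner floor, 5 mm above the bench; axes as the tray. The inside is 310 x 170 mm: room for two rows of slabs end to end.
- slab_red: Rock slab with a red band painted round its middle, 130 (x) x 30 (y) x 36 mm high, about 0.34 kg. Origin: centre of its underside. It waits flat on the mat, its length roughly along x. May be absent.
- slab_yellow: Rock slab with a yellow band painted round its middle, 130 (x) x 30 (y) x 30 mm high, about 0.28 kg. Origin: centre of its underside. It waits flat on the mat, its length roughly along x. May be absent.
- slab_green: Rock slab with a green band painted round its middle, 130 (x) x 30 (y) x 24 mm high, about 0.22 kg. Origin: centre of its underside. It waits flat on the mat, its length roughly along x. May be absent.
- slab_blue: Rock slab with a blue band painted round its middle, 130 (x) x 30 (y) x 18 mm high, about 0.17 kg. Origin: centre of its underside. It waits flat on the mat, its length roughly along x. May be absent.
- wash_bottle: White wash bottle with a red cap, 60 mm across, 150 mm high, standing loose beyond the gauge; not part of the job. Origin: underside centre.
- beaker: White plastic beaker, 72 mm across, 85 mm high, standing loose beyond the gauge; not part of the job. Origin: underside centre.
- red_jar: Red plastic jar, 72 mm across, 70 mm high, standing loose beyond the gauge; not part of the job. Origin: underside centre.
Things that resemble listed ones, but are neither listed nor needed, are in the scene too. Leave any orange look-alike of the readout alone.

How it is judged (in metres and radians):
On the way, in this order (a step that is already met when the one before it is completed fails the run):
1. the foot is lowered all the way to the bare bed of the gauge (value of joint spindle above 0.0575 m), for 0.2 s.
2. the button is pressed fully down to set zero (value of joint log_button above 0.0065 m and value of joint spindle below 0.01 m), for 0.05 s.
3. the foot rests on the red slab, which lies flat on the bed (if that slab is there) (height (world z) of slab_red between 0.018 and 0.0215 m and angle between slab_red's own z axis and vertical below 0.05 rad and z of foot_tip in the frame of slab_red between 0.034 and 0.0375 m and x of foot_tip in the frame of slab_red between -0.065 and 0.065 m and y of foot_tip in the frame of slab_red between -0.015 and 0.015 m), for 0.2 s.
4. the button is pressed fully down while the red slab lies on the bed under the raised foot (height (world z) of slab_red between 0.018 and 0.0215 m and angle between slab_red's own z axis and vertical below 0.05 rad and z of slab_red in the frame of log_button_top between -0.043 and 0.03 m and x of foot_tip in the frame of slab_red between -0.07 and 0.07 m and y of foot_tip in the frame of slab_red between -0.025 and 0.025 m and z of foot_tip in the frame of slab_red above 0.05 m), for 0.05 s.
5. the foot rests on the yellow slab, which lies flat on the bed (if that slab is there) (height (world z) of slab_yellow between 0.018 and 0.0215 m and angle between slab_yellow's own z axis and vertical below 0.05 rad and z of foot_tip in the frame of slab_yellow between 0.028 and 0.0315 m and x of foot_tip in the frame of slab_yellow between -0.065 and 0.065 m and y of foot_tip in the frame of slab_yellow between -0.015 and 0.015 m), for 0.2 s.
6. the button is pressed fully down while the yellow slab lies on the bed under the raised foot (height (world z) of slab_yellow between 0.018 and 0.0215 m and angle between slab_yellow's own z axis and vertical below 0.05 rad and z of slab_yellow in the frame of log_button_top between -0.043 and 0.03 m and x of foot_tip in the frame of slab_yellow between -0.07 and 0.07 m and y of foot_tip in the frame of slab_yellow between -0.025 and 0.025 m and z of foot_tip in the frame of slab_yellow above 0.05 m), for 0.05 s.
7. the foot rests on the green slab, which lies flat on the bed (if that slab is there) (height (world z) of slab_green between 0.018 and 0.0215 m and angle between slab_green's own z axis and vertical below 0.05 rad and z of foot_tip in the frame of slab_green between 0.022 and 0.0255 m and x of foot_tip in the frame of slab_green between -0.065 and 0.065 m and y of foot_tip in the frame of slab_green between -0.015 and 0.015 m), for 0.2 s.
8. the button is pressed fully down while the green slab lies on the bed under the raised foot (height (world z) of slab_green between 0.018 and 0.0215 m and angle between slab_green's own z axis and vertical below 0.05 rad and z of slab_green in the frame of log_button_top between -0.043 and 0.03 m and x of foot_tip in the frame of slab_green between -0.07 and 0.07 m and y of foot_tip in the frame of slab_green between -0.025 and 0.025 m and z of foot_tip in the frame of slab_green above 0.05 m), for 0.05 s.
9. the foot rests on the blue slab, which lies flat on the bed (if that slab is there) (height (world z) of slab_blue between 0.018 and 0.0215 m and angle between slab_blue's own z axis and vertical below 0.05 rad and z of foot_tip in the frame of slab_blue between 0.016 and 0.0195 m and x of foot_tip in the frame of slab_blue between -0.065 and 0.065 m and y of foot_tip in the frame of slab_blue between -0.015 and 0.015 m), for 0.2 s.
10. the button is pressed fully down while the blue slab lies on the bed under the raised foot (height (world z) of slab_blue between 0.018 and 0.0215 m and angle between slab_blue's own z axis and vertical below 0.05 rad and z of slab_blue in the frame of log_button_top between -0.043 and 0.03 m and x of foot_tip in the frame of slab_blue between -0.07 and 0.07 m and y of foot_tip in the frame of slab_blue between -0.025 and 0.025 m and z of foot_tip in the frame of slab_blue above 0.05 m), for 0.05 s.
At the end, for the whole second after the job is handed in: Every slab present lies flat (within 0.08 rad) and at rest on the tray's floor (underside within 5 mm of it, centre inside the tray); the spindle is back up (reading under 4 mm) and the button is out (under 2 mm) (x of slab_red in the frame of tray_in between -0.15 and 0.15 m and y of slab_red in the frame of tray_in between -0.083 and 0.083 m and z of slab_red in the frame of tray_in between -0.004 and 0.005 m and angle between each of slab_red, slab_yellow, slab_green, slab_blue's own z axis and vertical below 0.08 rad and linear speed of each of slab_red, slab_yellow, slab_green, slab_blue below 0.02 m/s and x of slab_yellow in the frame of tray_in between -0.15 and 0.15 m and y of slab_yellow in the frame of tray_in between -0.083 and 0.083 m and z of slab_yellow in the frame of tray_in between -0.004 and 0.005 m and x of slab_green in the frame of tray_in between -0.15 and 0.15 m and y of slab_green in the frame of tray_in between -0.083 and 0.083 m and z of slab_green in the frame of tray_in between -0.004 and 0.005 m and x of slab_blue in the frame of tray_in between -0.15 and 0.15 m and y of slab_blue in the frame of tray_in between -0.083 and 0.083 m and z of slab_blue in the frame of tray_in between -0.004 and 0.005 m and value of joint spindle below 0.004 m and value of joint log_button below 0.002 m); the robot touches nothing.
It fails at once if the wash bottle is moved more than 40 mm or tipped over (distance of wash_bottle from where it was at the start of the episode above 0.04 m or angle between wash_bottle's own z axis and vertical above 0.4 rad).
It fails at once if the beaker is moved more than 40 mm or tipped over (distance of beaker from where it was at the start of the episode above 0.04 m or angle between beaker's own z axis and vertical above 0.4 rad).
It fails at once if the red jar is moved more than 40 mm or tipped over (distance of red_jar from where it was at the start of the episode above 0.04 m or angle between red_jar's own z axis and vertical above 0.4 rad).
Of slab_red, slab_yellow, slab_green, slab_blue only 2 to 3 are there at a start; the rules pass over those that are not, and their reading is None.
At some moment in a run one of slab_red, slab_yellow, slab_green, slab_blue may be knocked a few centimetres aside while the robot is not near it.
It also fails if it takes over 210 s, if anything falls off the work surface, if the arm or the gripper's body presses on something with over 40 N, if the wrist force passes 120 N, or if a joint passes its speed limit or range.

## Robot

A 7-joint arm with a two-finger parallel gripper is mounted at the origin on the work surface. World frame = base frame: x ahead of the robot, y to its left, z up, the work surface at z = 0. Lengths are in mm, angles in rad, forces in N, time in s.
With the tool pointing down it reaches from about 400 to 875 mm from the base axis. Payload 4.4 kg.
Tool frame: the origin (TCP) lies on the centre line of the jaws, within the pads' length; the fingertips stand 8 mm ahead of it and the grasp point (between the pads) lies 11 mm behind it; x points along the fingers, z is the direction in which the jaws open and shut, and the axes are right-handed (so a half turn about x gives the same grasp; the last joint's range is limited). The gripper opens to 85 mm and grips with 20 to 120 N. Pads are 22 mm wide; open, the fingers measure 114 mm over their backs; the gripper's body (76 mm by 85 mm) begins 54 mm behind the grasp point. The pads swing forward as they close: fully open they stand 13 mm farther back than shut.
Start: joints at [-1.294, 0.628, 0.038, 1.517, -0.027, 0.996, -0.02], TCP at [218.458, 612.204, 209.913] pointing down, gripper open.
Joint ranges: [-3.06, 3.06], [-0.37, 2.12], [-1.25, 1.32], [0.18, 2.47], [-1.1, 4.24], [0.23, 1.98], [-2.94, 2.94]. Speed limits (rad/s): [2.57, 2.57, 3.14, 3.14, 3.14, 3.14, 3.14].

## Interface

Orientations are given as [roll, pitch, yaw] about the fixed x, y, z axes, in that order (R = Rz(yaw) Ry(pitch) Rx(roll)).
In Python, from cell import ctrl, get_image, camera_params gives the robot as it stands. The module is installed in compiled form; this text tells all that it offers.
- The arm moves only by the shell command python3 -m handwheel 'ROWS'. ROWS is text: rows parted by semicolons, each of 7 numbers parted by spaces: the opening, from -1 (shut) to 1 (fully open), then the shift along the tool's x, y, z in mm, then the turn, a rotation vector about the tool's x, y, z in rad. In form: grip x y z wx wy wz; .... A call has 1 to 10 rows; each row shifts and turns the pose as measured when the row begins, along the tool's axes as they then stand; what a row does not reach is not made up. A row lasts 1/10 s, in which the tool goes at most 50 mm and 8.59 degrees, less where a joint would pass 70% of its speed; a pose out of reach is approached as far as the arm can. A call with a gripper value outside its range is refused whole. The fingers move at their own pace and stop on an object; the grip force is fixed at half the most. Time passes only in rows, so rows that do not move let the fingers close. It gives the time, the measured TCP pose, the force and the opening at its end, in the units of the state.
- ctrl.read_state(): the state, without advancing time (a new reading comes with each control period).
- get_image(name): name is "scene" or "top" or "wrist"; returns the picture (420x560x3 uint8, blue, green, red); there is no depth.
- camera_params(name): a dict with "fx", "fy", "cx", "cy" (pixels), "eye" and "orientation" of the camera in the world. Camera axes: x right, y up, looking along -z (the intrinsics and any distortion apply to the point x, -y, -z); pixel columns grow to the right and rows downward; lengths in mm; the calibration is good to about 2 mm. The wrist camera is an equidistant fisheye: a pixel r from the principal point sees the ray r / f radians off the axis. A picture is of the moment at which its call begins: read the wrist's pose just before it. camera_params takes no time and is no camera call; for the wrist camera it gives the pose at the moment of the call.
- ctrl.finish_job(): hands the job in, once; it reports no verdict.
The state is a dict: "clock": time; "qpos": joint angles; "qd": joint speeds; "tau": joint torques, N m; "eef_pos": TCP position; "tool_rot": TCP orientation; "force": force on the tool from outside, world axes, zero at the start; "torque": the same for the moment, N m; "width": finger opening in mm.
Only numpy, scipy, OpenCV 4.12 (cv2) and the standard library are available. Lean on these libraries where they do the work, as an engineer would, in place of code of your own. Each camera call takes 0.05 s, during which the arm holds its last target.

## Working session

There is one attempt and no reset: what is moved stays moved. The work goes in short steps, Python scripts to look and compute and a shell command to move; the robot and the scene stay as the last step left them, time stands still between calls to the robot, and variables do not carry over. Pictures are saved under pics/ and viewed, and the job is handed in when it is done.

```bash
mkdir -p pics; ls; python3 - <<'E'
from cell import ctrl,get_image,camera_params
import cv2
s=ctrl.read_state();print(s)
for n in("scene","top","wrist"):
    print(n,camera_params(n)); cv2.imwrite(f"pics/{n}0.png",get_image(n))
E
```

```text
pics
{'clock': 0.0, 'qpos': array([-1.29377709,  0.62934536,  0.03841992,  1.51832777, -0.02700333,
        0.99626707, -0.01999146]), 'qd': array([ 3.58029464e-04,  6.14130295e-04,  9.05822981e-04,  1.70897098e-03,
        2.25860354e-04, -1.01681235e-03, -9.03939442e-05]), 'tau': array([-7.54182065e-05, -5.63405299e+01,  1.22660749e+00, -1.93441916e+01,
        1.12560054e-02,  1.02124279e-02,  2.61059296e-05]), 'eef_pos': array([218.23970906, 611.59708391, 209.00205892]), 'tool_rot': array([-3.13758367,  1.56896599, -1.90958111]), 'force': array([-0.33284029, -0.23335244, -0.10403596]), 'torque': array([-0.05990613,  0.01946041,  0.00673693]), 'width': 85.45801143511804}
scene {'fx': 426.6754210173723, 'fy': 426.6754210173723, 'cx': 283.0769319397198, 'cy': 211.81313325350624, 'eye': array([1220.02328891,  -83.96306257,  900.09758417]), 'orientation': array([ 0.72190428, -0.01421766,  1.49586671])}
top {'fx': 384.9911707636915, 'fy': 384.9911707636915, 'cx': 283.4124552037531, 'cy': 212.77636716641734, 'eye': array([ 4.71195991e+02, -1.75031193e-03,  1.02883336e+03]), 'orientation': array([ 0.09564495, -0.01044813, -1.57792728])}
wrist {'fx': 325.19226210127806, 'fy': 325.19226210127806, 'cx': 275.78068077058634, 'cy': 209.70260869355144, 'eye': array([138.30095894, 641.19450757, 373.41371894]), 'orientation': array([-0.33450068,  0.0013721 ,  1.22827187])}
```

View pics/scene0.png

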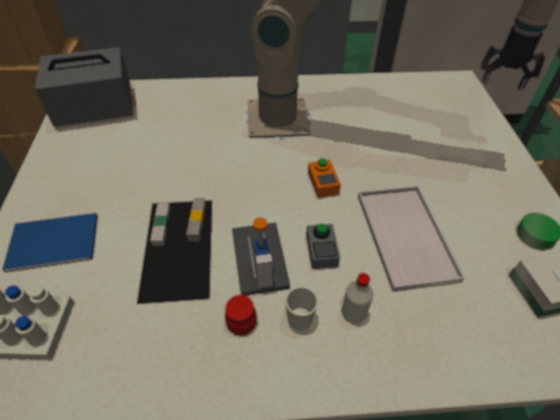

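View pics/top0.png

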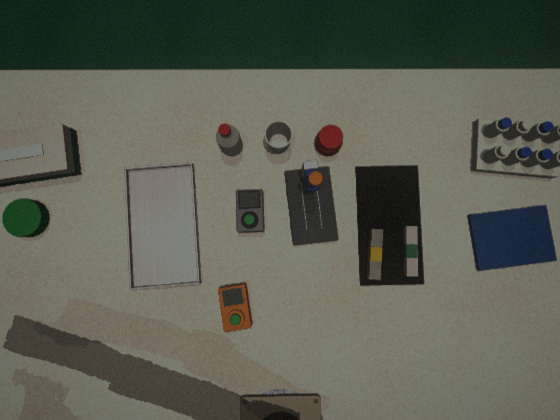

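View pics/wrist0.png

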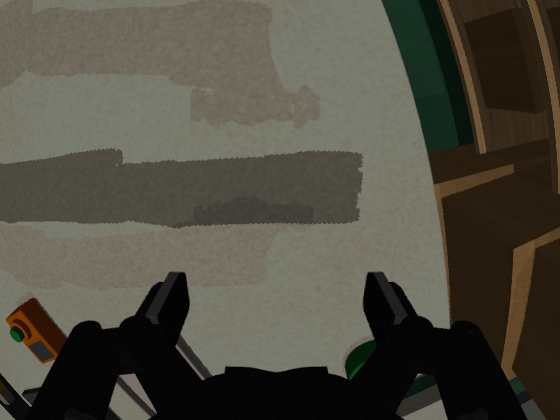

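Top view: yellow slab at (376,254) and green slab at (411,251) on the black mat, with no red or blue there. The gauge is at (312,205) with its cap at (316,179). The grey readout has its button at (249,219), and the orange look-alike is at (235,307). Candidates for the button: grey readout (249,219), orange box (235,320), green lid (25,217). I'll use the grey one. The tray is at (163,226). The bottle, beaker and jar are at (228,137), (278,137) and (330,138).

```bash
cat > h.py <<'E'
import numpy as np,cv2
from scipy.spatial.transform import Rotation as R
from cell import ctrl,get_image,camera_params
def ray(p,uv):
    uv=np.atleast_2d(np.asarray(uv,float));a=(uv[:,0]-p['cx'])/p['fx'];b=(uv[:,1]-p['cy'])/p['fy']
    return np.c_[a,-b,-np.ones(len(a))]@R.from_euler('xyz',p['orientation']).as_matrix().T
def onz(p,uv,z):
    d=ray(p,uv);return p['eye']+d*((z-p['eye'][2])/d[:,2])[:,None]
def two(p,u,q,v):
    d,e=ray(p,u)[0],ray(q,v)[0];A=np.c_[d,-e];t=np.linalg.lstsq(A,q['eye']-p['eye'],rcond=None)[0]
    a,b=p['eye']+t[0]*d,q['eye']+t[1]*e;return (a+b)/2,np.linalg.norm(a-b)
def blob(im,lo,hi,roi):
    x0,y0,x1,y1=roi;m=cv2.inRange(cv2.cvtColor(im[y0:y1,x0:x1],cv2.COLOR_BGR2HSV),np.array(lo),np.array(hi))
    c=max(cv2.findContours(m,cv2.RETR_EXTERNAL,cv2.CHAIN_APPROX_NONE)[0],key=cv2.contourArea)
    r=cv2.minAreaRect(c);return (r[0][0]+x0,r[0][1]+y0),r,c.reshape(-1,2)+[x0,y0]
E
python3 - <<'E'
from h import *
P={n:camera_params(n) for n in("top","scene")}; I={n:cv2.imread(f"pics/{n}0.png") for n in P}
c=I["top"][150:300,220:430];cv2.imwrite("pics/crop_top.png",cv2.resize(c,None,fx=3.7,fy=3.7,interpolation=3))
c=I["scene"][150:310,130:350];cv2.imwrite("pics/crop_sc.png",cv2.resize(c,None,fx=3.5,fy=3.5,interpolation=3))
t,s=P["top"],P["scene"]
ob=lambda n,lo,hi,roi:blob(I[n],lo,hi,roi)
capT=ob("top",(5,150,120),(18,255,255),(295,160,340,200));capS=ob("scene",(5,150,120),(18,255,255),(245,210,280,240))
print("cap",capT[:2],capS[:2],onz(t,capT[0],194),onz(s,capS[0],194),two(t,capT[0],s,capS[0]))
bT=ob("top",(45,100,50),(85,255,255),(235,185,265,235));bS=ob("scene",(45,100,50),(85,255,255),(305,215,340,245))
print("btn",bT[:2],bS[:2],onz(t,bT[0],69),onz(s,bS[0],69),two(t,bT[0],s,bS[0]))
for nm,lo,hi,z,rt,rs in(("yel",(18,120,60),(35,255,255),34,(360,220,390,290),(180,190,215,245)),("grn",(60,60,40),(95,255,255),28,(395,220,425,285),(145,195,180,250))):
    a=ob("top",lo,hi,rt);b=ob("scene",lo,hi,rs);print(nm,a[:2],b[:2],onz(t,a[0],z),onz(s,b[0],z))
E
```

```text
cap ((315.1000003814697, 177.79999923706055), ((20.100000381469727, 17.799999237060547), (11.627553939819336, 11.180339813232422), 26.56505012512207)) ((260.0, 223.0), ((15.0, 13.0), (10.0, 12.0), 90.0)) [[628.08603433 -79.5488745  194.        ]] [[629.68165547 -79.41233739 194.        ]] (array([628.38459131, -79.54769215, 192.47698995]), np.float64(0.2927613410968743))
btn ((249.0, 219.0), ((14.0, 34.0), (9.899494171142578, 9.899494171142578), 45.0)) ((321.50000190734863, 228.0), ((16.500001907348633, 13.0), (9.192387580871582, 9.192388534545898), 45.0)) [[548.11757838  75.40688594  69.        ]] [[551.2879767   75.03402391  69.        ]] (array([548.40652518,  75.70345093,  65.42001854]), np.float64(0.030764914907443427))
yel ((375.5, 254.0), ((15.5, 34.0), (14.0, 11.0), 90.0)) ((195.7068977355957, 215.0172462463379), ((15.706897735595703, 25.01724624633789), (14.865140914916992, 11.045050621032715), 4.763641834259033)) [[ 458.43359774 -247.54689736   34.        ]] [[ 457.26426264 -248.89952206   34.        ]]
grn ((412.0, 251.0), ((17.0, 31.0), (12.0, 10.0), 90.0)) ((159.9911756515503, 220.1147060394287), ((14.991175651550293, 25.11470603942871), (13.958763122558594, 8.820098876953125), 4.39870548248291)) [[ 465.41121905 -344.26810339   28.        ]] [[ 464.12187168 -343.55895898   28.        ]]
```

View pics/crop_top.png

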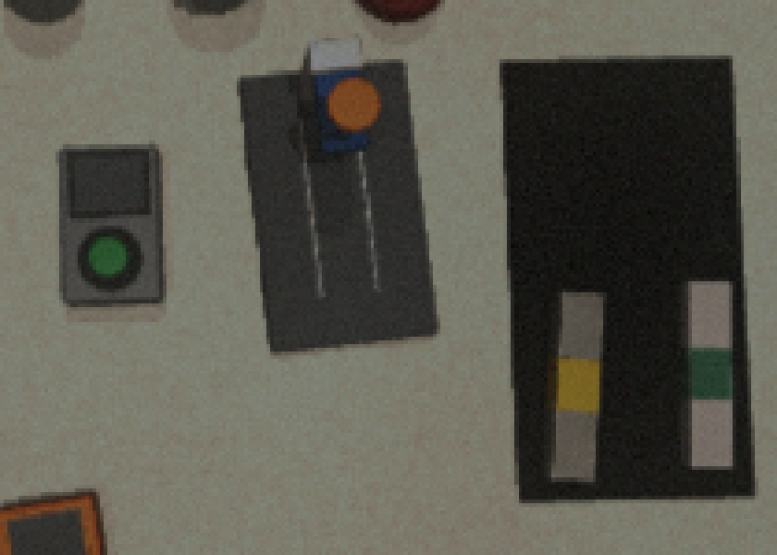

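View pics/crop_sc.png

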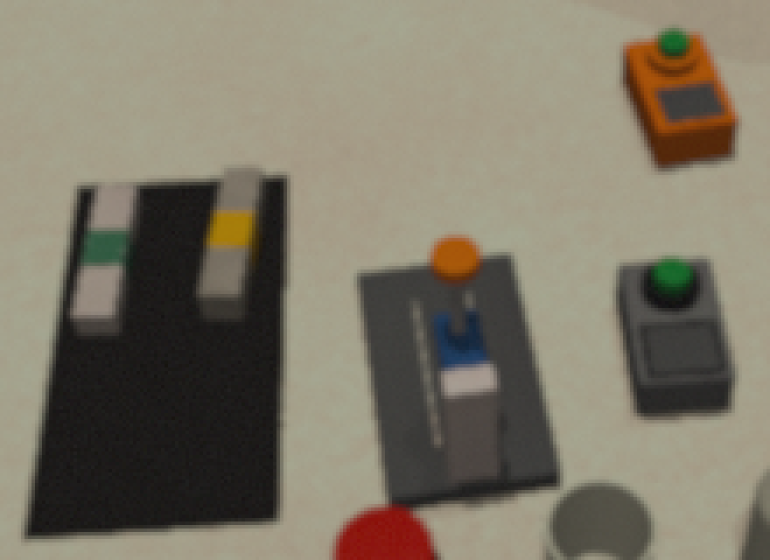

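The crops confirm the choice: plain grey readout with a green button, cap over the blue bracket, yellow and green slabs only. Next I'll get the gauge, tray and slab poses and the tool axes.

```bash
python3 - <<'E'
from h import *
t=camera_params("top");im=cv2.imread("pics/top0.png")
np.set_printoptions(precision=1,suppress=True)
c=np.array([[238,77],[404,60],[437,331],[270,353]])/3.7+[220,150]
g=onz(t,c-0.5+0.5/3.7,20)[:,:2];print("bed",g,g.mean(0),np.linalg.norm(np.diff(g,axis=0),axis=1))
d=(g[0]+g[1]-g[2]-g[3]);ge=np.arctan2(d[1],d[0]);u=np.array([np.cos(ge),np.sin(ge)]);print("yaw",ge, "cap pred",g.mean(0)+40*u)
L=onz(t,np.array([[[322,297],[303,150]],[[376,290],[361,153]]]).reshape(-1,2)/3.7+[220,150],20)[:,:2];print("lines",[np.arctan2(*(L[i+1]-L[i])[::-1]) for i in(0,2)],L,)
# tray
gray=cv2.cvtColor(im,cv2.COLOR_BGR2GRAY);cv2.imwrite("pics/crop_tray.png",cv2.resize(im[150:300,110:215],None,fx=4,fy=4,interpolation=3))
# mat & slabs: bright pixels inside mat
for nm,roi,z in(("yel",(362,218,392,292),34),("grn",(398,216,420,290),28)):
    x0,y0,x1,y1=roi;a=im[y0:y1,x0:x1].max(2);m=(a>75).astype(np.uint8)
    k=max(cv2.findContours(m,cv2.RETR_EXTERNAL,cv2.CHAIN_APPROX_NONE)[0],key=cv2.contourArea)
    r=cv2.minAreaRect(k);b=cv2.boxPoints(r)+[x0,y0];w=onz(t,b,z)[:,:2]
    e=np.diff(w,axis=0);l=e[np.argmax(np.linalg.norm(e,axis=1))];l=l if l[0]>0 else -l
    print(nm,r,w.mean(0),np.linalg.norm(e,axis=1),"yaw",np.arctan2(l[1],l[0]).round(3))
s=ctrl.read_state();M=R.from_euler('xyz',s['tool_rot']).as_matrix();np.set_printoptions(precision=3,suppress=True);print(M)
p=camera_params("wrist");print("cam off tool",M.T@(p['eye']-s['eef_pos']))
E
```

```text
bed [[ 681.   -13.5]
 [ 692.9 -133.3]
 [ 497.8 -153.1]
 [ 483.1  -34.7]] [588.7 -83.6] [120.3 196.1 119.3]
yaw 0.10382941197705556 cap pred [628.5 -79.5]
lines [np.float64(0.11570547033098308), np.float64(0.09258663359251885)] [[ 521.4  -72.8]
 [ 626.8  -60.6]
 [ 526.2 -111.2]
 [ 624.4 -102.1]]
yel ((13.6990966796875, 35.819007873535156), (11.272940635681152, 49.9909782409668), 2.726311206817627) [ 459.3 -248.1] [128.2  29.3 128.3] yaw -0.079
grn ((13.5, 19.0), (18.0, 11.0), 90.0) [ 507.  -344.6] [28.8 46.9 28.7] yaw -0.04
[[-0.    -0.942  0.336]
 [-0.001  0.336  0.942]
 [-1.     0.    -0.001]]
cam off tool [-164.336   85.223    0.691]
```

View pics/crop_tray.png

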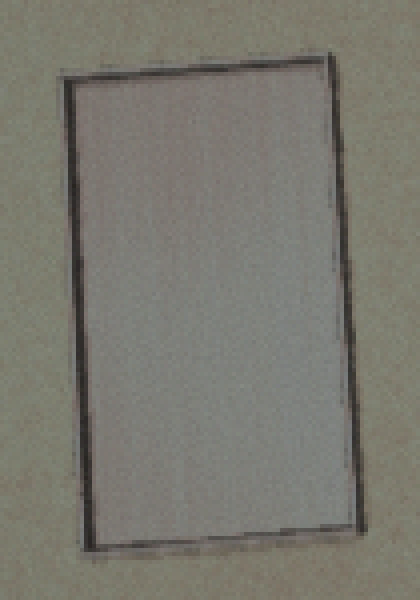

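```bash
python3 -m handwheel '-1 -20 0 0 -0.149 0 0; -1 -20 0 0 -0.149 0 0; -1 -20 0 0 -0.149 0 0; -1 -10 0 0 0 0 0; -1 0 0 0 0 0 0'
cat >> h.py <<'E'
def go(x=None,y=None,z=None,az=None):
    "print tool-frame deltas to a world target; az = azimuth of tool y"
    s=ctrl.read_state();M=R.from_euler('xyz',s['tool_rot']).as_matrix();p=s['eef_pos']
    tgt=np.array([p[i] if v is None else v for i,v in enumerate((x,y,z))])
    A=np.arctan2(M[1,1],M[0,1]);print("t %.2f tcp %s q7 %.2f F %s w %.1f"%(s['clock'],p.round(1),s['qpos'][6],s['force'].round(1),s['width']))
    print("tool delta",(M.T@(tgt-p)).round(1),"az",A.round(3), "wx",None if az is None else round(-((az-A+np.pi)%(2*np.pi)-np.pi),3),"tilt fix",(M.T@np.cross(M[:,0],[0,0,-1.])).round(3))
E
python3 -c "
from h import *
go(628.5,-79.5,250,3.2456)"
```

```text
clock: 0.65
eef_pos: [217.5, 610.0, 278.3]
tool_rot: [2.742, 1.563, -1.861]
force: [0.5, -0.2, -0.6]
width: 12.3
t 0.65 tcp [217.5 610.  278.3] q7 0.37 F [ 0.5 -0.2 -0.6] w 12.3
tool delta [  32.8 -333.2 -730.1] az -3.032 wx 0.006 tilt fix [-0.    -0.008 -0.003]
```

```bash
python3 -m handwheel '-1 0 -18 -40 0 0 0; -1 0 -18 -40 0 0 0; -1 0 -18 -40 0 0 0; -1 0 -18 -40 0 0 0; -1 0 -18 -40 0 0 0; -1 0 -18 -40 0 0 0; -1 0 -18 -40 0 0 0; -1 0 -18 -40 0 0 0; -1 0 -18 -40 0 0 0'
python3 -c "
from h import *
go(628.5,-79.5,250,3.2456)"
```

```text
clock: 1.55
eef_pos: [412.9, 258.3, 269.8]
tool_rot: [2.285, 1.551, -2.334]
force: [1.2, 0.0, 0.9]
width: -0.2
t 1.55 tcp [412.9 258.3 269.8] q7 1.04 F [1.2 0.  0.9] w -0.2
tool delta [  21.7 -183.4 -356.2] az -3.048 wx -0.011 tilt fix [ 0.    -0.013 -0.015]
```

```bash
python3 -m handwheel '-1 0 -20 -40 0 0 -0.01; -1 0 -20 -40 0 -0.01 0; -1 0 -20 -40 0 0 0; -1 0 -20 -40 0 0 0; -1 0 -20 -40 0 0 0; -1 0 -20 -40 0 0 0; -1 0 -20 -40 0 0 0; -1 0 -20 -40 0 0 0; -1 0 0 0 0 0 0'
python3 -c "
from h import *
go(628.5,-79.5,250,3.2456)"
```

```text
clock: 2.45
eef_pos: [600.5, -70.6, 261.2]
tool_rot: [2.099, 1.552, -2.558]
force: [-0.9, 0.1, -0.2]
width: -0.3
t 2.45 tcp [600.5 -70.6 261.2] q7 1.73 F [-0.9  0.1 -0.2] w -0.3
tool delta [ 10.8 -27.7 -10.3] az -3.087 wx -0.049 tilt fix [ 0.    -0.009 -0.016]
```

```bash
python3 -m handwheel '-1 15 -14 -5 -0.025 -0.009 -0.016; -1 15 -14 -5 -0.025 0 0; -1 0 0 0 0 0 0; -1 0 0 0 0 0 0'
python3 - <<'E'
from h import *
go(628.5,-79.5,205,3.2456)
p=camera_params("wrist");cv2.imwrite("pics/w1.png",get_image("wrist"));cv2.imwrite("pics/t1.png",get_image("top"))
E
```

```text
clock: 2.85
eef_pos: [626.9, -80.4, 225.8]
tool_rot: [1.431, 1.564, 3.094]
force: [-0.9, 0.0, 1.1]
width: 0.1
t 2.85 tcp [626.9 -80.4 225.8] q7 1.79 F [-0.9  0.   1.1] w 0.1
tool delta [20.8 -1.8  0.7] az -3.049 wx -0.012 tilt fix [-0.     0.001 -0.006]
```

View pics/w1.png

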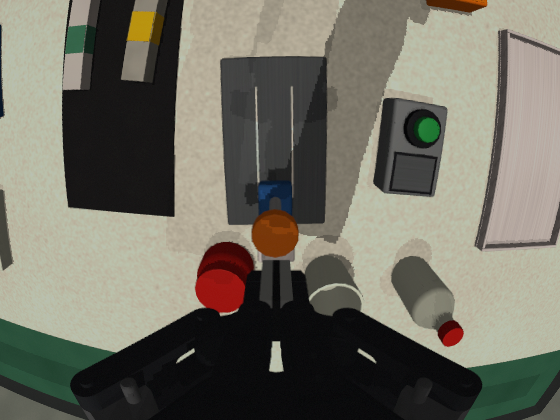

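The wrist view shows the closed fingertips at (277,255) just above the orange cap at (275,233), centred sideways, with the bed bare. I'll press now.

```bash
python3 -m handwheel '-1 15 -2 1 0 0 -0.006; -1 10 0 0 0 0 0; -1 10 0 0 0 0 0; -1 10 0 0 0 0 0; -1 10 0 0 0 0 0; -1 8 0 0 0 0 0;-1 0 0 0 0 0 0'
python3 -c "
from h import *
go(628.5,-79.5,142,3.2456)"
```

```text
clock: 3.65
eef_pos: [629.6, -76.8, 163.4]
tool_rot: [-1.507, 1.565, 0.158]
force: [-1.5, -0.3, 2.1]
width: 0.1
t 3.65 tcp [629.6 -76.8 163.4] q7 1.79 F [-1.5 -0.3  2.1] w 0.1
tool delta [21.4  1.5 -2.6] az -3.048 wx -0.01 tilt fix [-0.     0.     0.006]
```

```bash
python3 -m handwheel '-1 8 0 -2 0 0 0; -1 8 0 0 0 0 0; -1 5 0 0 0 0 0; -1 4 0 0 0 0 0; -1 3 0 0 0 0 0; -1 0 0 0 0 0 0'
python3 -c "
from h import *
go(628.5,-79.5,142,3.2456)"
```

```text
clock: 4.25
eef_pos: [630.8, -78.4, 134.3]
tool_rot: [-1.436, 1.563, 0.228]
force: [-0.5, 1.8, 2.9]
width: -0.1
t 4.25 tcp [630.8 -78.4 134.3] q7 1.79 F [-0.5  1.8  2.9] w -0.1
tool delta [-7.7  2.3 -0.9] az -3.048 wx -0.01 tilt fix [0.    0.001 0.007]
```

```bash
python3 - <<'E'
from h import *
im=get_image("wrist");cv2.imwrite("pics/w2.png",im)
im=get_image("scene");cv2.imwrite("pics/s2.png",cv2.resize(im[150:320,180:380],None,fx=3.5,fy=3.5,interpolation=3))
E
```

```text
(no output)
```

View pics/w2.png

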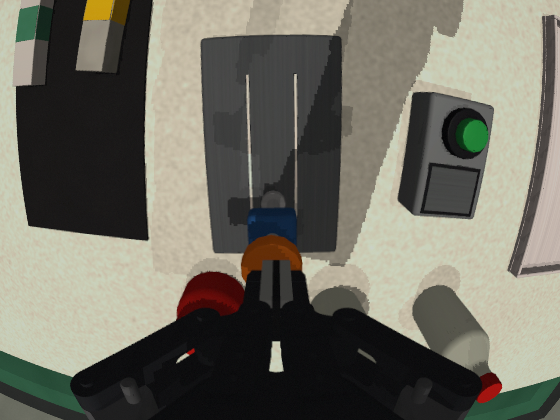

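View pics/s2.png

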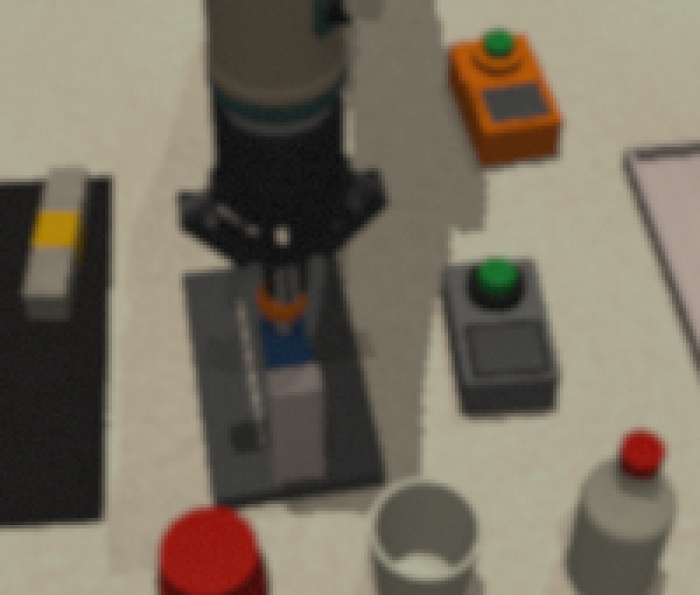

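The foot disc at (274,203) is about 24 px across between the white lines, so it is near the bed. The contact force is still low, so I'll push further until it rises.

```bash
python3 -m handwheel '-1 4 2 -1 0 0 0; -1 4 0 0 0 0 0; -1 4 0 0 0 0 0; -1 2 0 0 0 0 0'
python3 -c "
from h import *
go(628.5,-79.5,142,3.2456)"
```

```text
clock: 4.75
eef_pos: [630.3, -79.1, 121.0]
tool_rot: [-1.47, 1.56, 0.194]
force: [-0.5, 0.6, 3.9]
width: -0.2
t 4.75 tcp [630.3 -79.1 121. ] q7 1.80 F [-0.5  0.6  3.9] w -0.2
tool delta [-21.    1.6  -0.2] az -3.048 wx -0.01 tilt fix [0.    0.001 0.011]
```

```bash
python3 - <<'E'
from h import *
im=get_image("wrist");cv2.imwrite("pics/w3.png",cv2.resize(im[150:330,180:380],None,fx=3.5,fy=3.5,interpolation=3))
im=get_image("scene");cv2.imwrite("pics/s3.png",cv2.resize(im[190:310,220:320],None,fx=5,fy=5,interpolation=3))
print(ctrl.read_state()['force'])
E
```

```text
[0.03748198 0.7147147  4.57072897]
```

View pics/w3.png

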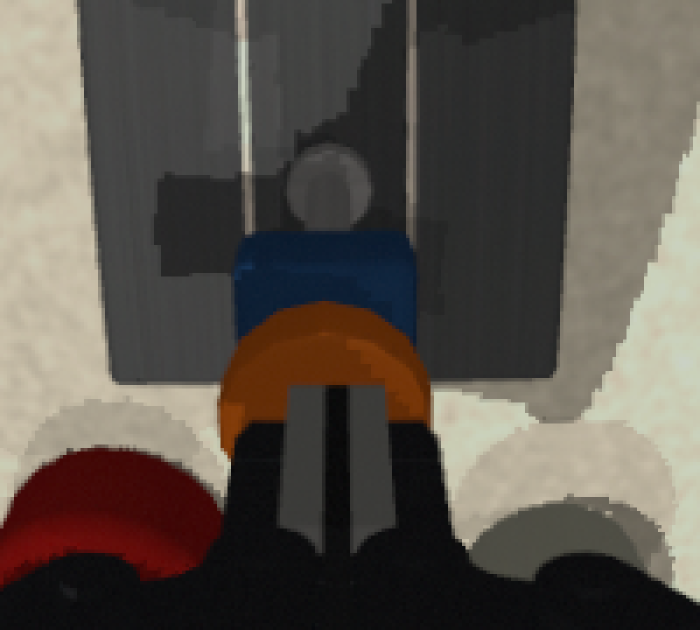

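View pics/s3.png

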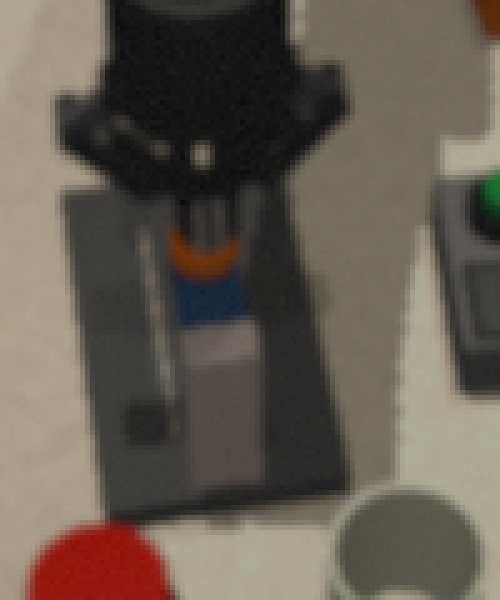

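```bash
cat >> h.py <<'E'
def fproj(p,X):
    v=(np.atleast_2d(X)-p['eye'])@R.from_euler('xyz',p['orientation']).as_matrix();th=np.arctan2(np.hypot(v[:,0],v[:,1]),-v[:,2]);a=np.arctan2(-v[:,1],v[:,0])
    return np.c_[p['cx']+p['fx']*th*np.cos(a),p['cy']+p['fx']*th*np.sin(a)]
def fonz(p,uv,z):
    uv=np.atleast_2d(np.asarray(uv,float))-[p['cx'],p['cy']];r=np.hypot(*uv.T);th=r/p['fx'];d=np.c_[np.sin(th)*uv[:,0]/r,-np.sin(th)*uv[:,1]/r,-np.cos(th)]@R.from_euler('xyz',p['orientation']).as_matrix().T
    return p['eye']+d*((z-p['eye'][2])/d[:,2])[:,None]
E
python3 - <<'E'
from h import *
p=camera_params("wrist");s=ctrl.read_state();np.set_printoptions(precision=1,suppress=True)
print(p['eye'],s['eef_pos'],s['force'])
o=np.array([180,150])
b=onb=fonz(p,np.array([[112,380],[556,376],[576,0]])/3.5+o,20);print("bed far corners",b)
g=np.array([588.7,-83.6]);u=np.array([np.cos(.104),np.sin(.104)]);v=np.array([-u[1],u[0]])
for x,y in((100,60),(100,-60)):print(g+x*u+y*v)
c=np.array([325,395])/3.5+o
a=fonz(p,np.array([[220,395],[431,395],[325,302]])/3.5+o,134);print("cap l,r,front at 134",a)
for z in(113,134,150):
    a=fonz(p,np.array([[220,395],[431,395]])/3.5+o,z);print(z,np.linalg.norm(a[0]-a[1]))
print("foot",fonz(p,np.array([[287,187],[372,187],[330,143]])/3.5+o,26), g+40*u)
E
```

```text
[543.9 -86.5 284.5] [630.3 -79.1 121. ] [0.  0.7 4.6]
bed far corners [[ 692.5 -132.    20. ]
 [ 680.2  -14.2   20. ]
 [ 580.8  -25.3   20. ]]
[681.9 -13.5]
[ 694.4 -132.9]
cap l,r,front at 134 [[629.2 -95.8 134. ]
 [626.2 -64.  134. ]
 [612.2 -81.4 134. ]]
113 36.3503834976973
134 31.898152129446277
150 28.505975848874055
foot [[632.  -89.5  26. ]
 [630.1 -69.2  26. ]
 [620.1 -80.2  26. ]] [628.5 -79.4]
```

```bash
python3 -c "
from h import *
p=camera_params('wrist')
for z in (113,120,129,134,140): print(z,fonz(p,[[180+300/3.5,150+385/3.5],[180+370/3.5,150+385/3.5]],z))
"; python3 -m handwheel '-1 1.5 0 0 0 0 0; -1 1.5 0 0 0 0 0;-1 0 0 0 0 0 0'
```

```text
113 [[637.76444201 -83.48832852 113.        ]
 [636.64473144 -71.56785941 113.        ]]
120 [[633.93337068 -83.61221239 120.        ]
 [632.85937453 -72.17842028 120.        ]]
129 [[629.00770754 -83.77149165 129.        ]
 [627.99248708 -72.96342712 129.        ]]
134 [[626.27122802 -83.85998013 134.        ]
 [625.28866073 -73.39954202 134.        ]]
140 [[622.9874526  -83.96616631 140.        ]
 [622.04406909 -73.92287991 140.        ]]
clock: 5.15
eef_pos: [630.3, -79.1, 117.9]
tool_rot: [-1.464, 1.56, 0.201]
force: [-0.3, 0.5, 5.1]
width: -0.1
```

```bash
cat >> h.py <<'E'
def capz(tag):
    "height of the cap from its apparent width in the wrist view"
    p=camera_params("wrist");im=get_image("wrist");cv2.imwrite(f"pics/{tag}.png",im)
    _,_,k=blob(im,(5,150,60),(18,255,255),(200,150,360,330))
    rows=np.unique(k[:,1]);w=max(((k[k[:,1]==r,0].max()-k[k[:,1]==r,0].min()+1,r,k[k[:,1]==r,0].min(),k[k[:,1]==r,0].max()+1) for r in rows))
    for z in range(110,206,4):
        a=fonz(p,[[w[2],w[1]],[w[3],w[1]]],z)
        if np.linalg.norm(a[0]-a[1])<32: break
    print("cap width",w,"-> z~",z,a.mean(0).round(1),ctrl.read_state()['force'].round(1))
E
python3 -c "
from h import *
capz('w4')"; python3 -m handwheel '-1 2 0 0 0 0 0; -1 2 0 0 0 0 0;-1 2 0 0 0 0 0; -1 0 0 0 0 0 0'; python3 -c "
from h import *
capz('w5')"
```

```text
cap width (np.int64(61), np.int64(265), np.int64(242), np.int64(303)) -> z~ 134 [627.3 -80.2 134. ] [-0.4  0.1  3.9]
clock: 5.6
eef_pos: [630.3, -79.1, 112.8]
tool_rot: [-1.465, 1.56, 0.199]
force: [-1.8, 2.0, 6.1]
width: 0.3
cap width (np.int64(61), np.int64(265), np.int64(242), np.int64(303)) -> z~ 130 [626.7 -80.2 130. ] [-1.6  1.1  7.1]
```

View pics/w5.png

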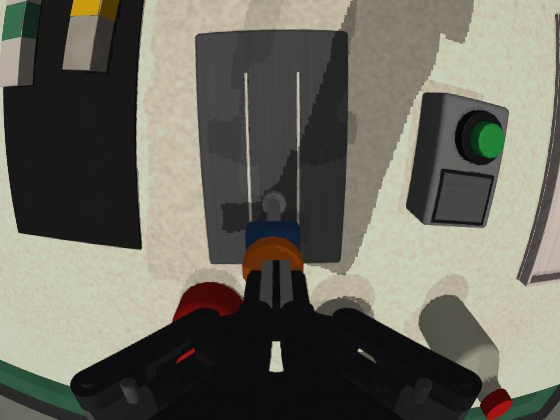

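```bash
cat pics/w5.png | python3 -c "
from h import *
p=camera_params('wrist')
for z in (105,113,125,130,135,140,145): print(z,fonz(p,[[269,258],[277,258],[242,265],[303,265]],z).round(1)[:,:2].tolist())
im=cv2.imread('pics/w5.png');cv2.imwrite('pics/w5c.png',cv2.resize(im[190:330,220:340],None,fx=5,fy=4.2,interpolation=3))
im=cv2.imread('pics/w1.png');cv2.imwrite('pics/w1c.png',cv2.resize(im[190:330,220:340],None,fx=5,fy=4.2,interpolation=3))
"
```

```text
105 [[636.1, -81.7], [635.6, -76.9], [642.5, -97.5], [639.0, -60.8]]
113 [[631.8, -81.9], [631.3, -77.4], [637.9, -97.0], [634.6, -62.0]]
125 [[625.3, -82.2], [624.9, -78.0], [631.0, -96.2], [627.9, -63.8]]
130 [[622.6, -82.4], [622.2, -78.3], [628.1, -95.9], [625.1, -64.6]]
135 [[619.9, -82.5], [619.6, -78.6], [625.2, -95.6], [622.4, -65.3]]
140 [[617.2, -82.7], [616.9, -78.9], [622.4, -95.2], [619.6, -66.1]]
145 [[614.5, -82.8], [614.2, -79.2], [619.5, -94.9], [616.8, -66.8]]
```

View pics/w5c.png

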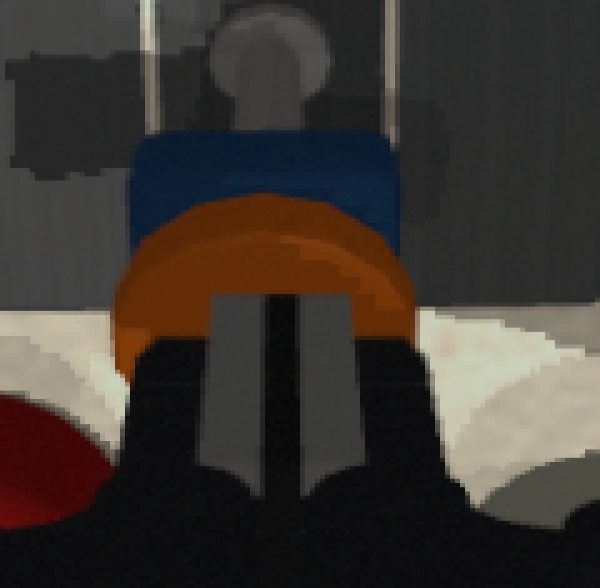

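View pics/w1c.png

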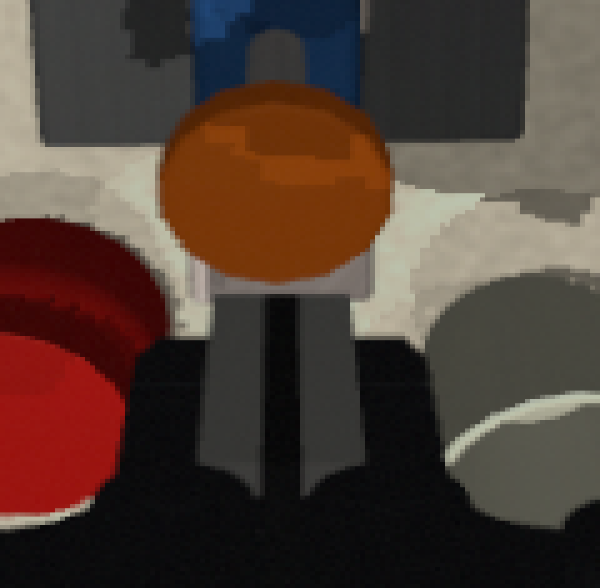

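```bash
python3 - <<'E'
from h import *
p=camera_params("scene");im=get_image("scene");cv2.imwrite("pics/s5.png",cv2.resize(im[190:310,220:320],None,fx=6,fy=5,interpolation=3))
_,r,k=blob(im,(3,120,60),(20,255,255),(245,205,285,265));b=k[:,1].max();print(r,b)
d=ray(p,[[260,b+.5]])[0];t=(644.5-p['eye'][0])/d[0];print("cap lower rim z",(p['eye']+t*d))
b0=cv2.imread("pics/scene0.png");_,r,k=blob(b0,(3,120,60),(20,255,255),(245,205,285,265));b=k[:,1].max();d=ray(p,[[260,b+.5]])[0];t=(644.5-p['eye'][0])/d[0];print("at start",r,b,(p['eye']+t*d),"want 182")
E
```

```text
((15.148649215698242, 38.10811233520508), (13.480716705322266, 8.38434886932373), 9.462321281433105) 247
cap lower rim z [644.5        -81.78879019 125.9147414 ]
at start ((15.0, 19.0), (12.0, 14.0), 90.0) 230 [644.5        -80.1862426  186.70155683] want 182
```

View pics/s5.png

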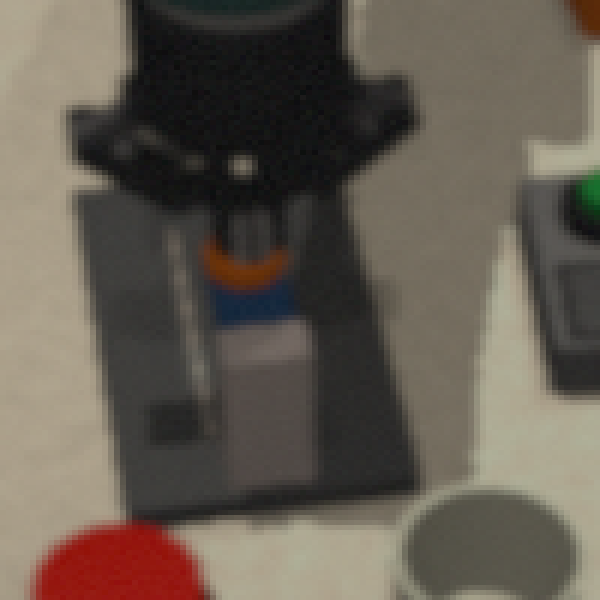

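```bash
python3 -m handwheel '-1 3 0 0 0 0 0; -1 3 0 0 0 0 0; -1 0 0 0 0 0 0';python3 -m handwheel '-1 3 0 0 0 0 0; -1 3 0 0 0 0 0;-1 0 0 0 0 0 0'; python3 - <<'E'
from h import *
p=camera_params("scene");im=get_image("scene")
_,r,k=blob(im,(3,120,60),(20,255,255),(245,205,285,265));print(r,k[:,1].max())
capz('w6')
E
```

```text
clock: 6.0
eef_pos: [630.4, -79.0, 113.6]
tool_rot: [-1.455, 1.558, 0.209]
force: [-1.9, 0.4, 3.1]
width: -0.1
clock: 6.3
eef_pos: [630.5, -79.1, 113.5]
tool_rot: [-1.465, 1.556, 0.199]
force: [-1.0, 1.0, 3.7]
width: 0.1
((15.094593048095703, 37.93243408203125), (13.645115852355957, 8.055550575256348), 9.462322235107422) 247
cap width (np.int64(60), np.int64(271), np.int64(243), np.int64(303)) -> z~ 130 [630.7 -79.6 130. ] [-1.5  1.3  4. ]
```

The TCP has stalled at 113.5. By the scene view the cap has travelled 61 mm, and its apparent size in the wrist view puts its top at about 132 mm. So the foot is on the bed. The shut fingertips act about 20 mm behind the reported TCP, unlike the description, so I'll keep an eye on that. Raising now, then on to the button.

```bash
python3 -m handwheel '-1 -20 0 0 0 0 0; -1 -30 0 0 0 0 0;-1 -40 0 0 0 0 0; -1 -30 0 0 0 0 0;-1 -20 0 0 0 0 0;-1 0 0 0 0 0 0'; python3 - <<'E'
from h import *
p=camera_params("scene");im=get_image("scene")
_,r,k=blob(im,(3,120,60),(20,255,255),(245,205,285,265));print(r,k[:,1].max())
go(548.3,75.5,140,3.2456)
E
```

```text
clock: 7.0
eef_pos: [627.6, -81.6, 253.1]
tool_rot: [-1.631, 1.561, 0.032]
force: [0.3, 0.1, 0.5]
width: -0.1
((15.0, 19.0), (12.0, 14.0), 90.0) 230
t 7.05 tcp [626.5 -81.4 251.3] q7 1.79 F [-0.2  0.1 -0.3] w 0.3
tool delta [110.9  64.2 163.5] az -3.049 wx -0.012 tilt fix [0.    0.    0.007]
```

```bash
python3 -m handwheel '-1 0 16 40 0 0 0.007; -1 0 16 40 0 0 0;-1 5 16 40 0 0 0; -1 30 16 40 0 0 0;-1 35 0 0 0 0 0;-1 35 0 0 0 0 0;-1 0 0 0 0 0 0'; python3 - <<'E'
from h import *
go(549,75.5,95,3.2456)
p=camera_params("wrist");im=get_image("wrist");cv2.imwrite("pics/w7.png",im)
E
```

```text
clock: 7.75
eef_pos: [539.2, 71.9, 133.2]
tool_rot: [1.726, 1.554, -2.896]
force: [-1.1, -0.3, 0.5]
width: 0.3
t 7.75 tcp [539.2  71.9 133.2] q7 1.52 F [-1.1 -0.3  0.5] w 0.3
tool delta [ 38.  -10.7   2.8] az -3.051 wx -0.014 tilt fix [ 0.    -0.003 -0.017]
```

View pics/w7.png

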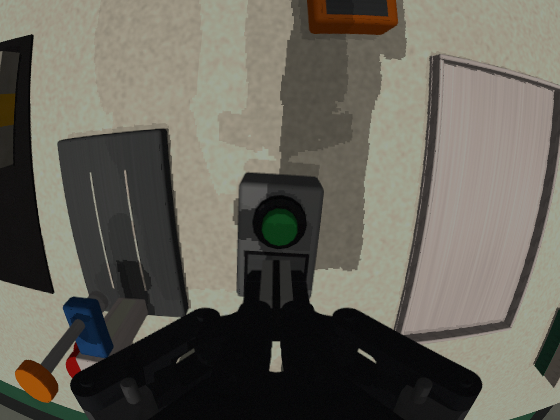

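```bash
python3 - <<'E'
from h import *
p=camera_params("wrist");im=cv2.imread("pics/w7.png");b=blob(im,(45,100,40),(85,255,255),(240,180,320,270));print(b[:2],fonz(p,b[0],69))
E
python3 -m handwheel '-1 15 -6 1 0 -0.003 -0.017; -1 15 -5 2 0 0 0;-1 8 0 0 0 0 0; -1 0 0 0 0 0 0';  python3 -c "
from h import *
go(549,75.5,61,3.2456)"
```

```text
((279.25, 228.75), ((39.25, 48.75), (32.52690887451172, 33.23401641845703), 45.0)) [[550.58358904  75.86485007  69.        ]]
clock: 8.2
eef_pos: [555.4, 73.7, 98.3]
tool_rot: [-1.67, 1.562, -0.013]
force: [-0.4, -0.6, -0.6]
width: -0.1
t 8.20 tcp [555.4  73.7  98.3] q7 1.52 F [-0.4 -0.6 -0.6] w -0.1
tool delta [37.3  6.6  2.3] az -3.055 wx -0.018 tilt fix [-0.    -0.001  0.009]
```

```bash
python3 -m handwheel '-1 10 5 2 0 0 0; -1 10 0 0 0 0 0; -1 5 0 0 0 0 0; -1 0 0 0 0 0 0';  python3 -c "
from h import *
go(550,75.7,61,3.2456)"
```

```text
clock: 8.6
eef_pos: [551.1, 75.1, 72.8]
tool_rot: [-1.649, 1.56, 0.008]
force: [0.7, -0.2, 0.2]
width: -0.1
t 8.60 tcp [551.1  75.1  72.8] q7 1.51 F [ 0.7 -0.2  0.2] w -0.1
tool delta [11.8  1.2  0.7] az -3.056 wx -0.018 tilt fix [-0.    -0.001  0.011]
```

```bash
python3 -m handwheel '-1 8 1 0 0 0 0; -1 8 0 0 0 0 0; -1 4 0 0 0 0 0; -1 0 0 0 0 0 0'; python3 -m handwheel '-1 4 0 0 0 0 0; -1 4 0 0 0 0 0; -1 0 0 0 0 0 0';python3 -c "
from h import *
go(550,75.7,61,3.2456);cv2.imwrite('pics/w8.png',get_image('wrist'))"
```

```text
clock: 9.0
eef_pos: [550.5, 75.0, 51.2]
tool_rot: [-1.649, 1.56, 0.008]
force: [-0.2, 0.2, -0.6]
width: -0.2
clock: 9.3
eef_pos: [551.1, 75.1, 43.1]
tool_rot: [-1.635, 1.559, 0.021]
force: [-0.7, -0.1, 3.9]
width: -0.2
t 9.30 tcp [551.1  75.1  43.1] q7 1.52 F [-0.7 -0.1  3.9] w -0.2
tool delta [-17.9   0.8   0.7] az -3.056 wx -0.018 tilt fix [ 0.    -0.001  0.012]
```

View pics/w8.png

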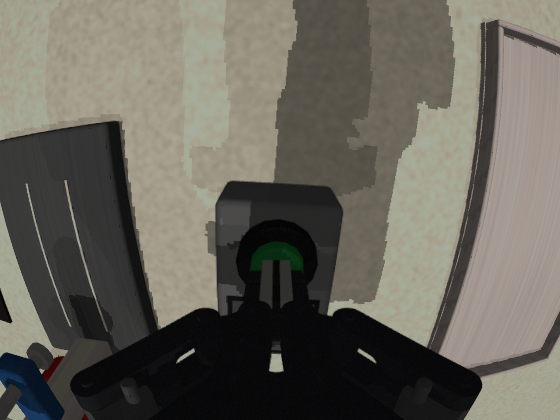

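The fingertips are on the green button at (277,258), partly pressed. So the offset of about 21 mm behind the TCP holds here too. I'll press fully.

```bash
python3 -m handwheel '-1 3 1 0 0 0 0; -1 3 0 0 0 0 0;-1 4 0 0 0 0 0'; python3 -m handwheel '-1 4 0 0 0 0 0; -1 4 0 0 0 0 0; -1 0 0 0 0 0 0'
```

```text
clock: 9.65
eef_pos: [551.3, 75.1, 38.7]
tool_rot: [-1.584, 1.556, 0.072]
force: [-13.4, -1.8, 60.3]
width: 0.2
clock: 9.95
eef_pos: [551.2, 75.1, 41.0]
tool_rot: [-1.521, 1.553, 0.134]
force: [-1.3, -0.6, 3.7]
width: -0.1
```

Button fully down: a 60 N peak at the stop, at TCP z of about 39. I'll press more softly next time. Now lift and go to the yellow slab.

```bash
python3 -m handwheel '0.4 -40 0 0 0 0 0.015; 0.4 -40 0 0 0 0 0;0.4 -40 5 -10 0 0 0;0.4 -25 18 -37 0 0 0;0.4 0 18 -37 0 0 0;0.4 0 18 -37 0 0 0;0.4 0 18 -37 0 0 0;0.4 0 18 -37 0 0 0;0.4 0 18 -37 0 0 0;0.4 0 0 0 0 0 0';python3 -m handwheel '0.4 0 18 -37 0.05 0 0; 0.4 0 10 -20 0.1 0 0; 0.4 0 0 0 0 0 0';python3 -c "
from h import *
go(424.4,-245.3,150,3.0626);cv2.imwrite('pics/w9.png',get_image('wrist'));cv2.imwrite('pics/t9.png',get_image('top'))"
```

```text
clock: 10.95
eef_pos: [455.8, -172.9, 190.1]
tool_rot: [-1.645, 1.564, 0.016]
force: [-0.0, 0.2, -0.5]
width: 60.1
clock: 11.25
eef_pos: [431.5, -233.0, 189.2]
tool_rot: [-1.37, 1.563, 0.136]
force: [0.1, -0.1, 0.2]
width: 60.0
t 11.25 tcp [ 431.5 -233.   189.2] q7 2.02 F [ 0.1 -0.1  0.2] w 60.0
tool delta [ 39.1   6.6 -12.8] az 3.077 wx 0.014 tilt fix [-0.     0.002  0.008]
```

View pics/w9.png

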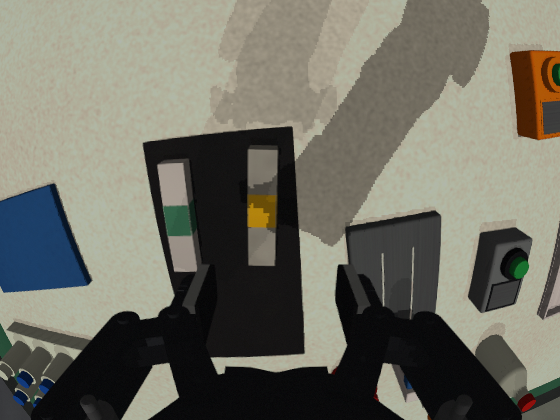

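View pics/t9.png

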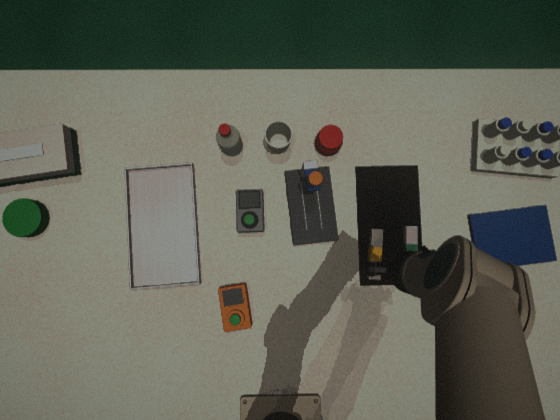

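```bash
python3 - <<'E'
from h import *
p=camera_params("wrist");np.set_printoptions(precision=1,suppress=True)
def rep(n,px,z):
    c=fonz(p,px,z)[:,:2];a=(c[0]+c[1])/2;b=(c[2]+c[3])/2;print(n,c.mean(0),"yaw",np.arctan2(*(b-a)[::-1]).round(3),"L",np.linalg.norm(b-a),"W",np.linalg.norm(c[0]-c[1]),np.linalg.norm(c[2]-c[3]))
rep("yel",[[249,146],[277,146],[276,265],[247,265]],34)
rep("grn",[[159,161],[186,160],[200,268],[174,271]],28)
print(fproj(p,[[424.4,-245.3,34],[459,-248,34]]))
im=cv2.imread("pics/w9.png");cv2.imwrite("pics/w9c.png",cv2.resize(im[130:290,140:300],None,fx=3.7,fy=3.7,interpolation=3))
E
```

```text
yel [ 459.1 -244.5] yaw -0.084 L 132.52236746825187 W 27.623214273262963 32.55056530270697
grn [ 466.3 -337.4] yaw -0.032 L 129.70707877269692 W 30.23169915948461 33.32406387095744
[[258.8 177. ]
 [258.7 209.4]]
```

View pics/w9c.png

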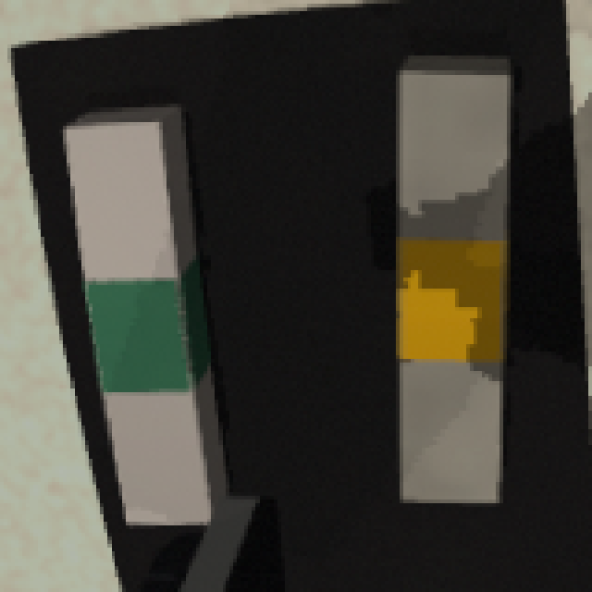

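```bash
python3 - <<'E'
from h import *
p=camera_params("wrist");np.set_printoptions(precision=1,suppress=True)
def rep(n,px,z):
    c=fonz(p,np.array(px)/3.7+[140,130],z)[:,:2];a=(c[0]+c[1])/2;b=(c[2]+c[3])/2;print(n,c.mean(0),"yaw",np.arctan2(*(b-a)[::-1]).round(3),"L",np.linalg.norm(b-a),"W",np.linalg.norm(c[0]-c[1]),np.linalg.norm(c[2]-c[3]))
rep("yel",[[399,73],[512,73],[500,502],[400,502]],34)
rep("grn",[[64,127],[160,122],[211,524],[127,524]],28)
go(425,-243.5,80,3.06)
E
```

```text
yel [ 461.4 -244.6] yaw -0.084 L 129.64961200203763 W 30.207473199455084 30.364239169164925
grn [ 469.3 -339.9] yaw -0.026 L 129.38888068847118 W 29.295030790280823 28.46572253804104
t 11.35 tcp [ 432.9 -230.1  189.2] q7 2.02 F [-0.   1.5  0.1] w 60.0
tool delta [109.1   8.  -14.2] az 3.083 wx 0.023 tilt fix [-0.  0.  0.]
```

```bash
python3 -m handwheel '0.4 30 4 -8 0.02 0 0; 0.4 40 4 -7 0 0 0; 0.4 40 0 0 0 0 0;0.4 20 0 0 0 0 0;0.4 0 0 0 0 0 0;0.4 0 0 0 0 0 0';python3 -c "
from h import *
cv2.imwrite('pics/w10.png',get_image('wrist'));p=camera_params('wrist');go(425.2,-244.3,10,3.06);print(fproj(p,[[425.2,-244.3,34],[460,-247,34]]))"
```

```text
clock: 11.95
eef_pos: [434.8, -232.7, 56.2]
tool_rot: [-1.086, 1.552, 0.433]
force: [0.1, 0.3, -0.2]
width: 60.1
t 12.00 tcp [ 435.  -232.7   56.5] q7 2.07 F [-0.4 -0.3  0.4] w 60.0
tool delta [ 46.2  10.  -12.5] az 3.09 wx 0.03 tilt fix [-0.     0.009  0.018]
[[254.44641993 225.77943873]
 [254.52942299 273.97945553]]
```

View pics/w10.png

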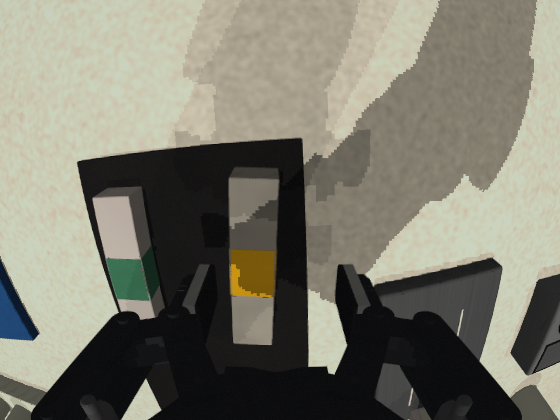

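```bash
python3 -m handwheel '0.4 5 6 -7 0.03 0.009 0.018; 0.4 5 6 -7 0 0 0; 0.4 0 0 0 0 0 0;0.4 0 0 0 0 0 0';python3 -c "
from h import *
cv2.imwrite('pics/w11.png',get_image('wrist'));p=camera_params('wrist');go(425.2,-244.3,10,3.06);print(fproj(p,[[425.2,-244.3,34],[460,-247,34]]))"
```

```text
clock: 12.4
eef_pos: [424.0, -247.5, 49.0]
tool_rot: [-2.232, 1.565, -0.744]
force: [-0.0, 0.0, 0.5]
width: 60.1
t 12.45 tcp [ 423.8 -247.6   49. ] q7 2.07 F [-0.8 -0.6 -1. ] w 59.7
tool delta [39.  -1.   3.5] az 3.059 wx -0.001 tilt fix [-0.    -0.003  0.004]
[[280.01922813 246.491631  ]
 [279.97218411 293.83902648]]
```

View pics/w11.png

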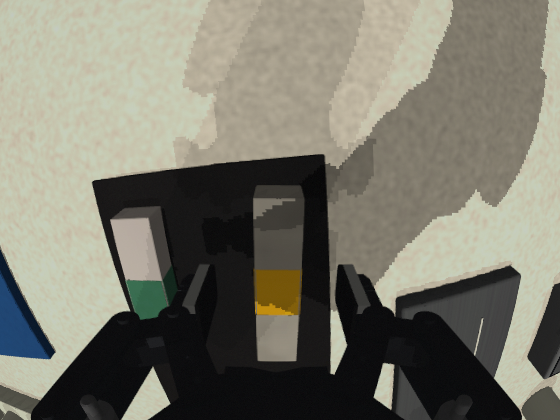

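```bash
python3 -c "
from h import *
p=camera_params('wrist')
for z in (45,55,65,75,85): print(z,fonz(p,[[208,266],[341,266]],z).round(1)[:,:2].tolist())"
```

```text
45 [[429.8, -288.0], [436.1, -208.6]]
55 [[424.3, -285.1], [430.3, -210.5]]
65 [[418.9, -282.2], [424.5, -212.3]]
75 [[413.5, -279.3], [418.7, -214.1]]
85 [[408.0, -276.4], [412.9, -215.9]]
```

By separation, the fingertips (at (208,266) and (341,266), 60 mm open) stand about 34 mm behind the TCP reading. That fits the two contact stops plus the swing of the pads. For tips at z of about 12 on the slab I need TCP z of about -14, so I'll descend in stages.

```bash
python3 -m handwheel '0.4 15 -1 3 0 0 0; 0.4 15 0 0 0 0 0; 0.4 10 0 0 0 0 0;0.4 0 0 0 0 0 0';python3 -c "
from h import *
cv2.imwrite('pics/w12.png',get_image('wrist'));p=camera_params('wrist');go(425.2,-244.3,-14,3.06);s=get_image('scene');cv2.imwrite('pics/s12.png',cv2.resize(s[170:310,120:290],None,fx=4,fy=4,interpolation=3))"
```

```text
clock: 12.85
eef_pos: [426.7, -245.8, 9.3]
tool_rot: [-2.098, 1.562, -0.611]
force: [-0.9, 0.4, 0.7]
width: 59.6
t 12.90 tcp [ 426.9 -246.     9.7] q7 2.07 F [0.3 0.2 0.1] w 59.9
tool delta [23.7  2.1  1.7] az 3.058 wx -0.002 tilt fix [-0.    -0.005  0.009]
```

View pics/w12.png

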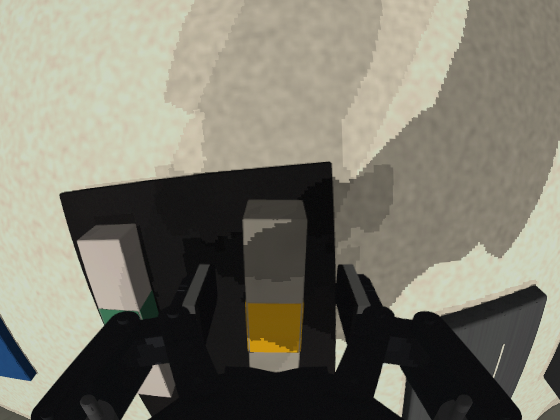

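View pics/s12.png

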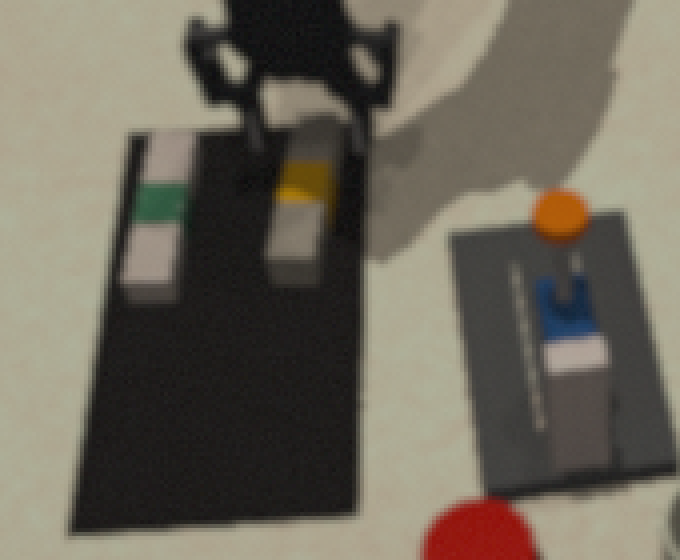

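The scene view shows the fingers straddling the near end of the yellow slab with their tips still high. Descending further, then closing.

```bash
python3 -m handwheel '0.4 10 2 1 0 -0.005 0.009; 0.4 8 0 0 0 0 0; 0.4 5 0 0 0 0 0;0.4 0 0 0 0 0 0';python3 -m handwheel '-1 0 0 0 0 0 0; -1 0 0 0 0 0 0;-1 0 0 0 0 0 0;-1 0 0 0 0 0 0;-1 0 0 0 0 0 0;-1 0 0 0 0 0 0';python3 -c "
from h import *
cv2.imwrite('pics/w13.png',get_image('wrist'));go(425.2,-244.3,-14,3.06);s=get_image('scene');cv2.imwrite('pics/s13.png',cv2.resize(s[170:310,120:290],None,fx=4,fy=4,interpolation=3))"
```

```text
clock: 13.35
eef_pos: [426.2, -245.6, -13.5]
tool_rot: [-2.027, 1.569, -0.539]
force: [-0.4, -0.1, 0.1]
width: 59.8
clock: 13.95
eef_pos: [426.0, -245.6, -13.4]
tool_rot: [-2.105, 1.569, -0.617]
force: [0.1, -0.1, -1.6]
width: 28.8
t 14.00 tcp [ 426.1 -245.6  -13.4] q7 2.08 F [ 0.4 -0.2 -1.9] w 29.0
tool delta [0.6 1.  1.2] az 3.058 wx -0.002 tilt fix [ 0.    -0.001  0.002]
```

View pics/w13.png

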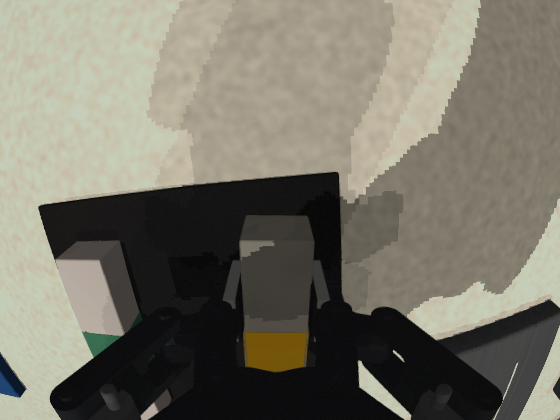

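View pics/s13.png

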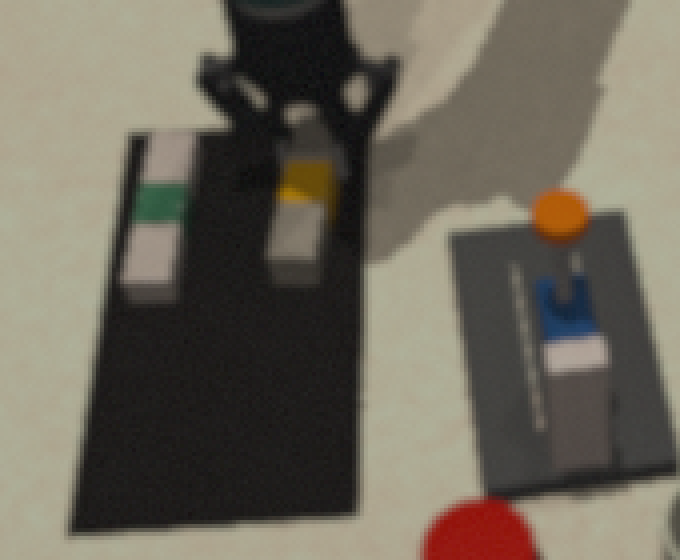

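Gripped, width 29 mm against a real 30. Lifting.

```bash
python3 -m handwheel '-1 -8 0 0 0 0 0; -1 -20 0 0 0 0 0; -1 -30 0 0 0 0 0;-1 -25 0 0 0 0 0;-1 -10 0 20 0 0 0;-1 0 -2 30 0 0 0;-1 0 -2 30 0 0 0;-1 0 -2 30 0 0 0; -1 0 0 0 0 0 0';python3 -c "
from h import *
cv2.imwrite('pics/w14.png',get_image('wrist'));go(445.5,-98.5,80,3.2456)"
```

```text
clock: 14.95
eef_pos: [440.8, -133.5, 87.0]
tool_rot: [-1.617, 1.568, -0.134]
force: [-0.5, -0.2, -2.1]
width: 29.0
t 15.00 tcp [ 440.6 -135.9   87. ] q7 1.88 F [-1.  -1.3 -1.7] w 28.9
tool delta [ 7.  -1.5 37.7] az 3.052 wx -0.194 tilt fix [ 0.    -0.002  0.004]
```

View pics/w14.png

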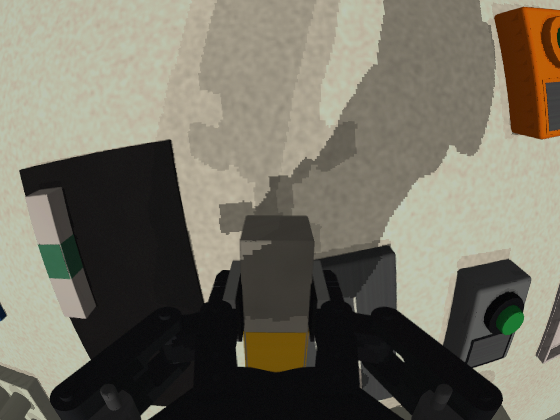

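```bash
python3 -m handwheel '-1 0 0 20 0 0 0; -1 0 0 17 -0.06 0 0; -1 0 0 0 -0.07 0 0;-1 0 0 0 -0.06 0 0;-1 0 0 0 0 0 0;-1 0 0 0 0 0 0';python3 -c "
from h import *
go(445.5,-98.5,13,3.2456)"
```

```text
clock: 15.6
eef_pos: [443.7, -101.2, 88.3]
tool_rot: [-2.544, 1.564, -0.862]
force: [-0.7, 0.1, -2.9]
width: 29.2
t 15.60 tcp [ 443.7 -101.2   88.3] q7 1.94 F [-0.7  0.1 -2.9] w 29.2
tool delta [75.3 -1.8  2.9] az -3.031 wx 0.007 tilt fix [-0.    -0.006  0.004]
```

```bash
python3 -m handwheel '-1 30 0 3 0 -0.006 0.004; -1 30 0 0 0 0 0; -1 13 0 0 0 0 0;-1 0 0 0 0 0 0;-1 0 0 0 0 0 0';python3 -c "
from h import *
go(554.9,-87.1,13,3.2456)
cv2.imwrite('pics/w15.png',get_image('wrist'));s=get_image('scene');cv2.imwrite('pics/s15.png',cv2.resize(s[170:310,170:340],None,fx=4,fy=4,interpolation=3))"
```

```text
clock: 16.1
eef_pos: [445.3, -101.3, 14.2]
tool_rot: [-2.942, 1.569, -1.266]
force: [-0.1, 0.4, -3.6]
width: 29.3
t 16.10 tcp [ 445.3 -101.3   14.2] q7 2.05 F [-0.1  0.4 -3.6] w 29.3
tool delta [   1.2 -110.5    2.6] az -3.037 wx 0.001 tilt fix [ 0.    -0.001  0.   ]
```

View pics/w15.png

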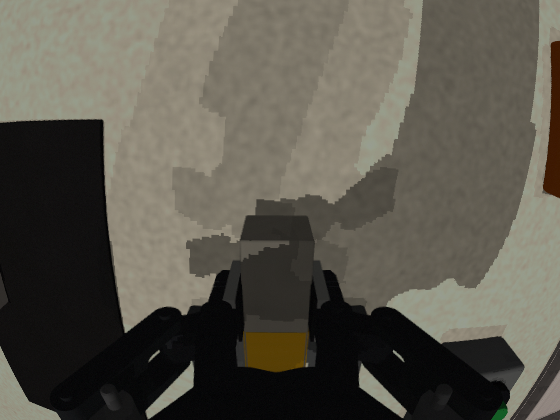

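View pics/s15.png

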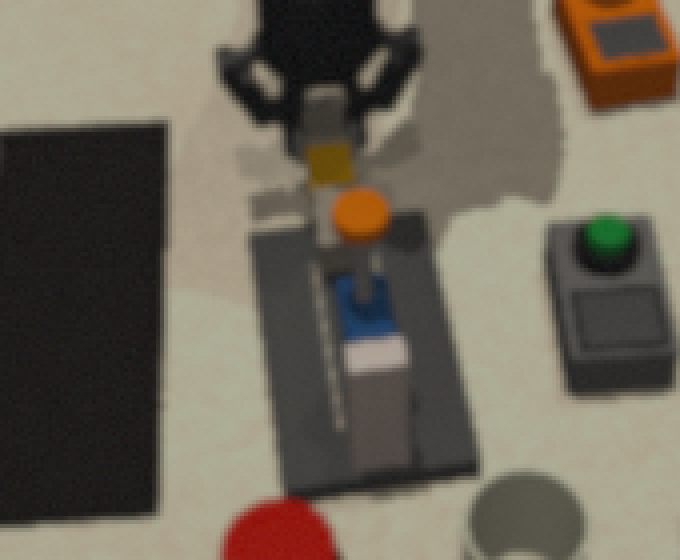

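The slab lies level and in line between the white lines, low over the bed's open end. Sliding in under the foot.

```bash
python3 -m handwheel '-1 0 -15 3 0 0 0; -1 0 -18 0 0 0 0; -1 0 -18 0 0 0 0;-1 0 -18 0 0 0 0;-1 0 -18 0 0 0 0;-1 0 0 0 0 0 0';python3 -c "
from h import *
go(554.9,-87.1,3,3.2456)"
```

```text
clock: 16.8
eef_pos: [535.6, -90.1, 17.8]
tool_rot: [-2.077, 1.565, -0.404]
force: [-0.4, 0.1, -2.2]
width: 29.1
t 16.80 tcp [535.6 -90.1  17.8] q7 1.99 F [-0.4  0.1 -2.2] w 29.1
tool delta [ 14.9 -19.4   1. ] az -3.039 wx -0.001 tilt fix [-0.    -0.003  0.005]
```

```bash
python3 -m handwheel '-1 4 -10 1 0 -0.003 0.005; -1 3 -9 0 0 0 0; -1 0 0 0 0 0 0;-1 0 0 0 0 0 0';python3 -c "
from h import *
go(554.9,-87.1,3,3.2456)
cv2.imwrite('pics/w16.png',get_image('wrist'));s=get_image('scene');cv2.imwrite('pics/s16.png',cv2.resize(s[170:310,170:340],None,fx=4,fy=4,interpolation=3))"
```

```text
clock: 17.2
eef_pos: [551.6, -87.8, 11.3]
tool_rot: [1.504, 1.568, -3.107]
force: [0.6, 0.2, -2.2]
width: 28.9
t 17.20 tcp [551.6 -87.8  11.3] q7 1.98 F [ 0.6  0.2 -2.2] w 28.9
tool delta [ 8.3 -3.4  0.4] az -3.04 wx -0.003 tilt fix [ 0.     0.    -0.003]
```

View pics/w16.png

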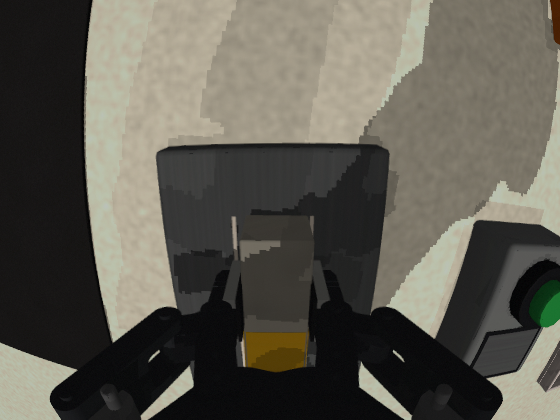

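View pics/s16.png

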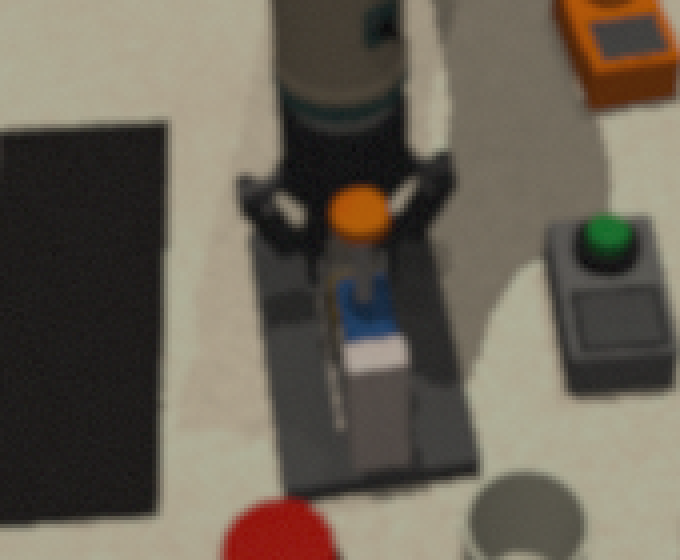

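```bash
python3 -m handwheel '-1 4 -3 0 0 0 0; -1 3 0 0 0 0 0; -1 2 0 0 0 0 0;-1 0 0 0 0 0 0';python3 -c "
from h import *
go(554.9,-87.1,3,3.2456)"
```

```text
clock: 17.7
eef_pos: [553.8, -87.9, 2.7]
tool_rot: [1.457, 1.568, 3.129]
force: [-1.3, 0.4, 1.6]
width: 29.0
t 17.70 tcp [553.8 -87.9   2.7] q7 1.99 F [-1.3  0.4  1.6] w 29.0
tool delta [-0.3 -1.2  0.6] az -3.041 wx -0.003 tilt fix [ 0.     0.    -0.003]
```

Contact: the vertical force went from -2.2 to +1.6 N at TCP 2.7, as predicted. Release and rise.

```bash
python3 -m handwheel '-1 1.5 0 0 0 0 0; 0.4 0 0 0 0 0 0; 0.4 0 0 0 0 0 0;0.4 0 0 0 0 0 0;0.4 0 0 0 0 0 0';python3 -m handwheel '0.4 -15 0 0 0 0 0; 0.4 -25 10 0 0 0 0;0.4 -40 10 0 0 0 0;0.4 -40 10 0 0 0 0;0.4 -40 0 0 0 0 0;-1 -40 0 0 0 0 0;-1 -40 0 0 0 0 0; -1 -30 0 0 0 0 0;-1 0 0 0 0 0 0';python3 -c "
from h import *
go(628.5,-79.5,225,3.2456)
cv2.imwrite('pics/w17.png',get_image('wrist'));s=get_image('scene');cv2.imwrite('pics/s17.png',cv2.resize(s[170:310,170:340],None,fx=4,fy=4,interpolation=3))"
```

```text
clock: 18.2
eef_pos: [554.7, -88.1, 3.0]
tool_rot: [1.527, 1.57, -3.085]
force: [-0.2, 0.3, -0.9]
width: 59.8
clock: 19.1
eef_pos: [522.7, -91.9, 290.3]
tool_rot: [-1.523, 1.568, 0.146]
force: [0.3, 0.2, 0.3]
width: 1.9
t 19.10 tcp [522.7 -91.9 290.3] q7 1.90 F [0.3 0.2 0.3] w 1.9
tool delta [  65.6 -106.3    1.9] az -3.043 wx -0.005 tilt fix [0.    0.    0.003]
```

View pics/w17.png

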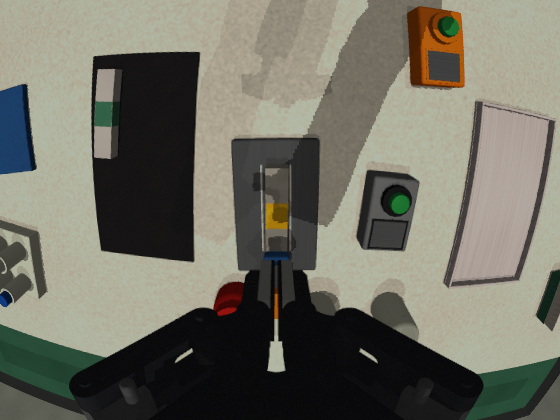

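View pics/s17.png

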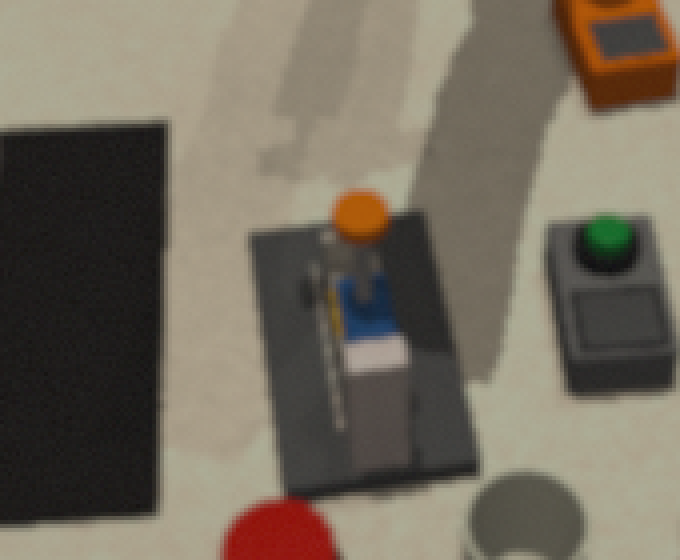

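The wrist view shows the yellow slab lying between the white lines ((277,215) is its band), under the bracket. Now the cap.

```bash
python3 -m handwheel '-1 0 -35 1 0 0 0; -1 0 -35 1 0 0 0;-1 10 -30 0 0 0 0;-1 20 -5 0 0 0 0;-1 20 0 0 0 0 0;-1 15 0 0 0 0 0;-1 0 0 0 0 0 0';python3 -c "
from h import *
go(628.5,-79.5,175,3.2456)"
```

```text
clock: 19.9
eef_pos: [618.7, -76.8, 207.4]
tool_rot: [1.304, 1.544, 2.972]
force: [-0.6, -0.0, -0.5]
width: -0.2
t 19.90 tcp [618.7 -76.8 207.4] q7 1.89 F [-0.6 -0.  -0.5] w -0.2
tool delta [ 32.1 -10.3  -3.9] az -3.044 wx -0.006 tilt fix [-0.     0.007 -0.025]
```

```bash
python3 -m handwheel '-1 5 -10 -4 0 0.007 -0.025; -1 10 0 0 0 0 0;-1 10 0 0 0 0 0;-1 0 0 0 0 0 0';python3 -c "
from h import *
go(628.5,-79.5,175,3.2456)"
```

```text
clock: 20.3
eef_pos: [626.2, -79.5, 178.5]
tool_rot: [1.388, 1.564, 3.056]
force: [0.2, -0.1, -0.4]
width: -0.2
t 20.30 tcp [626.2 -79.5 178.5] q7 1.89 F [ 0.2 -0.1 -0.4] w -0.2
tool delta [ 3.5 -2.4 -0.3] az -3.044 wx -0.007 tilt fix [-0.     0.001 -0.007]
```

```bash
python3 -m handwheel '-1 8 -2 0 0 0 -0.007; -1 8 0 0 0 0 0;-1 8 0 0 0 0 0;-1 6 0 0 0 0 0;-1 4 0 0 0 0 0';python3 -m handwheel '-1 3 0 0 0 0 0;-1 3 0 0 0 0 0;-1 3 0 0 0 0 0';python3 -m handwheel '-1 2 0 0 0 0 0;-1 2 0 0 0 0 0;-1 0 0 0 0 0 0';
```

```text
clock: 20.8
eef_pos: [628.9, -79.5, 144.0]
tool_rot: [-1.214, 1.568, 0.454]
force: [-1.4, 0.5, 3.1]
width: -0.2
clock: 21.1
eef_pos: [629.0, -79.5, 142.6]
tool_rot: [-1.102, 1.565, 0.566]
force: [-7.0, 0.9, 21.5]
width: 0.1
clock: 21.4
eef_pos: [629.0, -79.4, 143.5]
tool_rot: [-1.155, 1.563, 0.513]
force: [-1.2, 0.3, 2.6]
width: -0.1
```

The hard stop is at TCP 142.6–143.5, 30 mm above the bare-bed stop, which matches the yellow slab. I'll hold a bit with gentle pressure.

```bash
python3 -m handwheel '-1 2.5 0 0 0 0 0;-1 2.5 0 0 0 0 0;-1 2.5 0 0 0 0 0;-1 2.5 0 0 0 0 0;-1 2.5 0 0 0 0 0'; python3 - <<'E'
from h import *
s=get_image("scene");_,r,k=blob(s,(3,120,60),(20,255,255),(245,205,285,265));b=k[:,1].max()
p=camera_params("scene");d=ray(p,[[260,b+.5]])[0];t=(644.5-p['eye'][0])/d[0];print("cap lower rim travel",186.7-(p['eye']+t*d)[2])
E
python3 -m handwheel '-1 -15 0 0 0 0 0;-1 -25 0 0 0 0 0;-1 -30 0 0 0 0 0;-1 -20 0 0 0 0 0;-1 0 0 0 0 0 0'; python3 -c "
from h import *
s=get_image('scene');_,r,k=blob(s,(3,120,60),(20,255,255),(245,205,285,265));print(k[:,1].max());cv2.imwrite('pics/w18.png',get_image('wrist'))
go(550,75.5,150,3.2456)"
```

```text
clock: 21.9
eef_pos: [629.3, -79.4, 142.6]
tool_rot: [-1.159, 1.558, 0.508]
force: [-7.5, 0.1, 19.8]
width: -0.2
cap lower rim travel 31.443020824480357
clock: 22.45
eef_pos: [629.1, -79.8, 233.8]
tool_rot: [-1.189, 1.557, 0.478]
force: [0.9, -0.0, 0.5]
width: -0.4
230
t 22.55 tcp [627.2 -79.3 231. ] q7 1.89 F [0.  0.2 0.6] w 0.2
tool delta [ 81.6  62.5 160.9] az -3.045 wx -0.008 tilt fix [-0.     0.006  0.008]
```

View pics/w18.png

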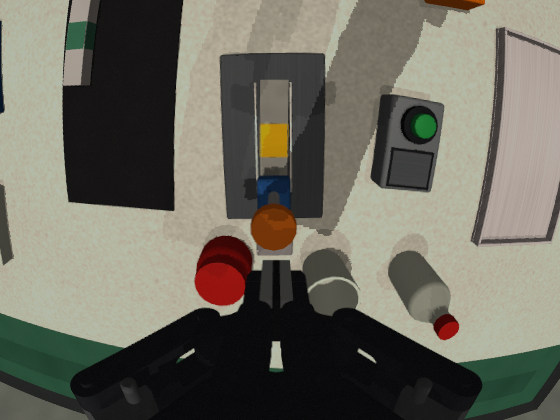

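The slab is flat between the lines with its band at (274,141), and the cap is back up. Next the button.

```bash
python3 -m handwheel '-1 0 16 40 0 0.006 0.008; -1 0 16 40 0 0 0;-1 10 16 40 0 0 0; -1 30 15 40 0 0 0;-1 35 0 0 0 0 0;-1 30 0 0 0 0 0;-1 0 0 0 0 0 0;-1 0 0 0 0 0 0'; python3 -c "
from h import *
go(551,75.5,60,3.2456)"
```

```text
clock: 23.35
eef_pos: [540.3, 76.5, 113.2]
tool_rot: [1.67, 1.554, -2.946]
force: [0.7, -0.6, 0.8]
width: -0.2
t 23.35 tcp [540.3  76.5 113.2] q7 1.65 F [ 0.7 -0.6  0.8] w -0.2
tool delta [ 53.  -11.4  -1.9] az -3.045 wx -0.008 tilt fix [-0.    -0.002 -0.017]
```

```bash
python3 -m handwheel '-1 15 -5 -1 0 -0.002 -0.017; -1 15 -3 0 0 0 0;-1 15 0 0 0 0 0; -1 0 0 0 0 0 0;-1 0 0 0 0 0 0'; python3 -c "
from h import *
go(551,75.5,45,3.2456)"
```

```text
clock: 23.85
eef_pos: [552.9, 74.2, 69.9]
tool_rot: [-1.615, 1.564, 0.048]
force: [0.6, 0.3, 0.3]
width: -0.1
t 23.85 tcp [552.9  74.2  69.9] q7 1.67 F [0.6 0.3 0.3] w -0.1
tool delta [24.9  1.9  1.5] az -3.049 wx -0.012 tilt fix [ 0.    -0.     0.007]
```

```bash
python3 -m handwheel '-1 10 2 1 0 0 0.007; -1 8 0 0 0 0 0;-1 5 0 0 0 0 0'; python3 -m handwheel '-1 3 0 0 0 0 0;-1 3 0 0 0 0 0;-1 3 0 0 0 0 0'; python3 -m handwheel '-1 2.5 0 0 0 0 0;-1 2.5 0 0 0 0 0;-1 2.5 0 0 0 0 0'
```

```text
clock: 24.15
eef_pos: [553.0, 75.1, 47.8]
tool_rot: [-1.591, 1.566, 0.072]
force: [-0.4, 0.0, 0.3]
width: -0.2
clock: 24.45
eef_pos: [553.1, 75.1, 39.1]
tool_rot: [-1.512, 1.566, 0.15]
force: [-7.6, 0.3, 37.0]
width: -0.2
clock: 24.75
eef_pos: [553.1, 75.1, 39.4]
tool_rot: [-1.133, 1.564, 0.529]
force: [-5.4, -0.3, 22.7]
width: -0.1
```

Button at its stop (22–37 N, z 39). Now regrip the yellow slab.

```bash
python3 -m handwheel '-1 -30 0 0 0 0 0; 0.4 -40 0 0 0 0 0;0.4 -30 0 -20 0 0 0;0.4 0 0 -38 0 0 0;0.4 0 0 -38 0 0 0;0.4 0 0 -38 0 0 0;0.4 0 0 -25 0 0 0;0.4 0 0 0 0 0 0;0.4 0 0 0 0 0 0'; python3 -c "
from h import *
go(554.9,-87.5,50,3.2456)
s=get_image('scene');cv2.imwrite('pics/s19.png',cv2.resize(s[190:270,290:350],None,fx=6,fy=6));cv2.imwrite('pics/w19.png',get_image('wrist'))"
```

```text
clock: 25.65
eef_pos: [569.5, -86.9, 143.6]
tool_rot: [-1.326, 1.559, 0.341]
force: [0.8, 0.4, -0.3]
width: 59.7
t 25.65 tcp [569.5 -86.9 143.6] q7 1.92 F [ 0.8  0.4 -0.3] w 59.7
tool delta [93.5 15.7  0.6] az -3.046 wx -0.008 tilt fix [-0.     0.003  0.011]
```

View pics/w19.png

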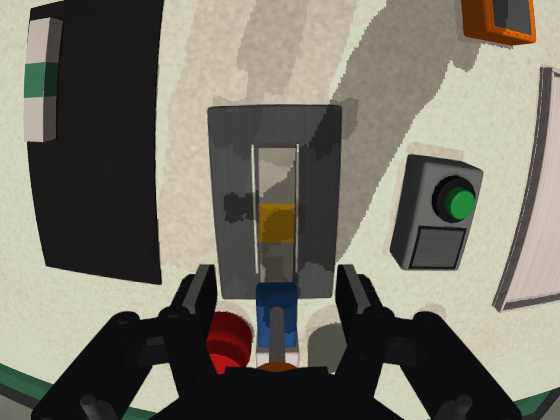

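```bash
python3 -m handwheel '0.4 0 16 0 0 0.003 0.011; 0.4 25 0 0 0 0 0;0.4 35 0 0 0 0 0;0.4 25 0 0 0 0 0;0.4 0 0 0 0 0 0'; python3 -c "
from h import *
go(554.9,-87.5,3,3.2456)"
```

```text
clock: 26.25
eef_pos: [555.2, -78.0, 57.0]
tool_rot: [-0.831, 1.566, 0.85]
force: [-0.7, 0.1, 0.2]
width: 59.8
t 26.25 tcp [555.2 -78.   57. ] q7 1.95 F [-0.7  0.1  0.2] w 59.8
tool delta [54.   1.5 -9.6] az -3.031 wx 0.006 tilt fix [0.    0.003 0.004]
```

```bash
python3 -m handwheel '0.4 5 1 -9 0.006 0.003 0.004; 0.4 0 0 0 0 0 0;0.4 0 0 0 0 0 0'; python3 -c "
from h import *
go(554.9,-87.5,3,3.2456);cv2.imwrite('pics/w20.png',get_image('wrist'))"
```

```text
clock: 26.55
eef_pos: [556.7, -85.5, 53.6]
tool_rot: [-1.328, 1.569, 0.35]
force: [-0.3, -0.1, -0.7]
width: 59.8
t 26.55 tcp [556.7 -85.5  53.6] q7 1.95 F [-0.3 -0.1 -0.7] w 59.8
tool delta [50.6  2.1 -1.8] az -3.034 wx 0.003 tilt fix [-0.     0.     0.002]
```

View pics/w20.png

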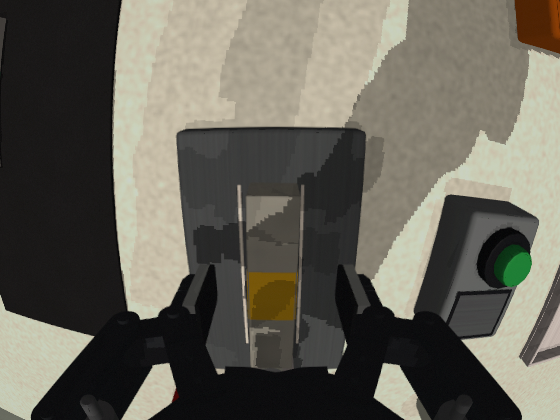

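```bash
python3 -m handwheel '0.4 15 2 -2 0 0 0; 0.4 20 0 0 0 0 0;0.4 13 0 0 0 0 0;0.4 2 0 0 0 0 0;0.4 0 0 0 0 0 0'; python3 -m handwheel '-1 0 0 0 0 0 0; -1 0 0 0 0 0 0;-1 0 0 0 0 0 0;-1 0 0 0 0 0 0;-1 0 0 0 0 0 0;-1 0 0 0 0 0 0';python3 -c "
from h import *
go(445,-98,12,3.2456);cv2.imwrite('pics/w21.png',get_image('wrist'))"
```

```text
clock: 27.1
eef_pos: [559.4, -88.7, 6.8]
tool_rot: [-1.744, 1.56, -0.066]
force: [0.4, -0.6, 0.2]
width: 60.0
clock: 27.7
eef_pos: [560.3, -88.6, 8.8]
tool_rot: [-1.745, 1.557, -0.067]
force: [0.4, 0.4, -2.6]
width: 28.8
t 27.70 tcp [560.3 -88.6   8.8] q7 1.97 F [ 0.4  0.4 -2.6] w 28.8
tool delta [ -4.7 115.5   3. ] az -3.034 wx 0.003 tilt fix [ 0.    -0.002  0.013]
```

View pics/w21.png

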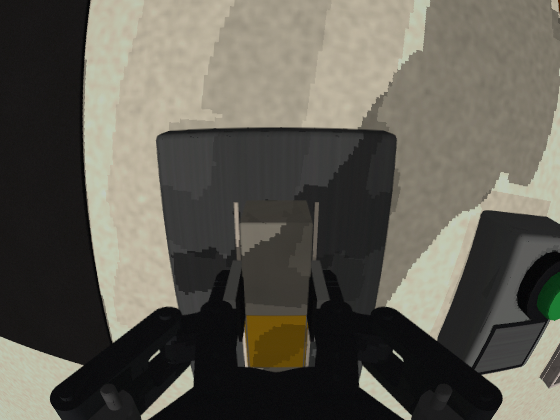

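```bash
python3 -m handwheel '-1 -6 0 0 0 0 0; -1 -2 12 0 0 0 0;-1 0 18 0 0 0 0;-1 0 18 0 0 0 0;-1 0 18 0 0 0 0;-1 0 18 0 0 0 0;-1 0 18 0 0 0 0;-1 -10 12 0 0 0 0;-1 -30 0 0 0 0 0;-1 -30 0 0 0 0 0'; python3 - <<'E'
from h import *
np.set_printoptions(precision=1,suppress=True)
t=camera_params("top")
c=np.array([[65,78],[332,58],[362,530],[88,548]])/4+[110,150]
w=onz(t,c,22)[:,:2];print(w,w.mean(0),np.linalg.norm(np.diff(w,axis=0),axis=1));d=w[0]+w[1]-w[2]-w[3];print(np.arctan2(d[1],d[0]))
go(445,-98,100,3.2456)
cv2.imwrite('pics/w22.png',get_image('wrist'))
E
```

```text
clock: 28.75
eef_pos: [440.6, -100.9, 88.0]
tool_rot: [-1.648, 1.56, 0.03]
force: [1.1, -1.0, -2.2]
width: 28.8
[[685.2 403.6]
 [697.8 227.7]
 [388.5 203.7]
 [378.5 379.2]] [537.5 303.6] [176.3 310.2 175.7]
0.07843652795838385
t 28.75 tcp [ 440.6 -100.9   88. ] q7 2.04 F [ 1.1 -1.  -2.2] w 28.8
tool delta [-12.   -4.8   2.4] az -3.035 wx 0.003 tilt fix [-0. -0.  0.]
```

View pics/w22.png

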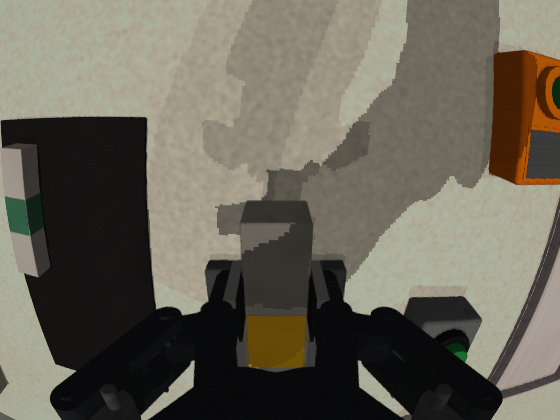

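Slab held level, tip and band as before. Tray centre (537.5, 303.6), yaw 0.078, size matching its description. Going over to the tray, left row.

```bash
python3 -m handwheel '-1 -20 0 10 0 0 0; -1 -10 -10 38 0 0 0;-1 0 -11 43 0 0 0;-1 0 -11 43 0 0 0;-1 0 -11 43 0 0 0;-1 0 -11 43 0 0 0;-1 0 -11 43 0 0 0;-1 0 -11 43 0 0 0;-1 0 -11 43 0 0 0;-1 0 -11 43 0 0 0'; python3 -c "
from h import *
go(506.6,339.3,60,3.220)"
```

```text
clock: 29.8
eef_pos: [508.6, 306.6, 137.0]
tool_rot: [-1.635, 1.533, 0.027]
force: [1.0, 1.0, -2.4]
width: 28.9
t 29.80 tcp [508.6 306.6 137. ] q7 1.28 F [ 1.   1.  -2.4] w 28.9
tool delta [76.9  2.  33. ] az -3.051 wx 0.012 tilt fix [-0.    -0.002  0.038]
```

```bash
python3 -m handwheel '-1 10 1 18 0.012 0 0.038; -1 20 0 13 0 0 0;-1 25 0 0 0 0 0;-1 18 0 0 0 0 0;-1 0 0 0 0 0 0;-1 0 0 0 0 0 0'; python3 -c "
from h import *
go(506.6,339.3,-6,3.220);cv2.imwrite('pics/w23.png',get_image('wrist'))"
```

```text
clock: 30.4
eef_pos: [504.5, 354.7, 67.0]
tool_rot: [-0.55, 1.559, 1.115]
force: [0.7, 0.3, -1.9]
width: 28.9
t 30.40 tcp [504.5 354.7  67. ] q7 1.26 F [ 0.7  0.3 -1.9] w 28.9
tool delta [ 72.8  -0.2 -16.3] az -3.047 wx 0.016 tilt fix [0.    0.01  0.006]
```

View pics/w23.png

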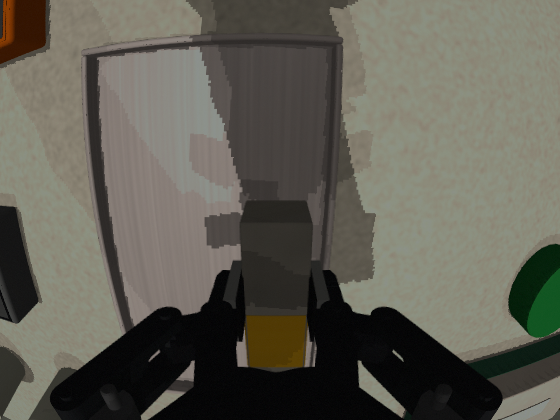

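Slab over the tray, too near the left wall by 16 mm. Correcting, then lowering.

```bash
python3 -m handwheel '-1 10 0 -16 0.016 0.01 0.006; -1 15 0 0 0 0 0;-1 10 0 0 0 0 0;-1 0 0 0 0 0 0;-1 0 0 0 0 0 0'; python3 -c "
from h import *
go(506.6,339.3,-6,3.220)"
```

```text
clock: 30.95
eef_pos: [508.3, 336.7, 31.8]
tool_rot: [-1.298, 1.567, 0.347]
force: [-0.8, -0.1, -2.6]
width: 28.4
t 30.95 tcp [508.3 336.7  31.8] q7 1.28 F [-0.8 -0.1 -2.6] w 28.4
tool delta [37.8  1.6  2.7] az -3.067 wx -0.004 tilt fix [-0.     0.001  0.003]
```

```bash
python3 -m handwheel '-1 12 0 2 0 0 0.003; -1 10 0 0 0 0 0;-1 8 0 0 0 0 0;-1 0 0 0 0 0 0'; python3 -m handwheel '-1 4 0 0 0 0 0; -1 3 0 0 0 0 0; -1 2 0 0 0 0 0'; python3 -c "
from h import *
go(506.6,339.3,-6,3.220)"
```

```text
clock: 31.35
eef_pos: [508.1, 339.8, -0.8]
tool_rot: [-0.227, 1.569, 1.419]
force: [-0.2, -0.1, -2.7]
width: 28.9
clock: 31.65
eef_pos: [508.0, 340.0, -6.7]
tool_rot: [0.047, 1.568, 1.694]
force: [-6.2, -2.9, 19.9]
width: 28.8
t 31.65 tcp [508.  340.   -6.7] q7 1.29 F [-6.2 -2.9 19.9] w 28.8
tool delta [-0.7  1.5 -0.6] az -3.066 wx -0.002 tilt fix [ 0.     0.003 -0.   ]
```

Contact with the tray floor at -6.7 (predicted -6.2). Release and retreat.

```bash
python3 -m handwheel '-1 -0.5 0 0 0 0 0; 0.1 0 0 0 0 0 0; 0.1 0 0 0 0 0 0;0.1 0 0 0 0 0 0;0.1 0 0 0 0 0 0'; python3 -m handwheel '0.1 -15 0 0 0 0 0; 0.1 -30 0 0 0 0 0;0.1 -40 0 0 0 0 0;0.1 -40 0 0 0 0 0;0.1 -40 0 0 0 0 0;0.1 0 0 0 0 0 0'; python3 -c "
from h import *
go(434,-340,150,3.220)
cv2.imwrite('pics/w24.png',get_image('wrist'));cv2.imwrite('pics/t24.png',get_image('top'))"
```

```text
clock: 32.15
eef_pos: [510.0, 340.9, -4.0]
tool_rot: [-0.717, 1.564, 0.929]
force: [-0.7, -0.0, -0.2]
width: 46.9
clock: 32.75
eef_pos: [509.5, 339.5, 170.0]
tool_rot: [-0.702, 1.565, 0.944]
force: [1.1, -0.3, -0.2]
width: 47.1
t 32.75 tcp [509.5 339.5 170. ] q7 1.23 F [ 1.1 -0.3 -0.2] w 47.1
tool delta [  16.7  126.2 -672. ] az -3.067 wx -0.004 tilt fix [-0.     0.004  0.004]
```

View pics/w24.png

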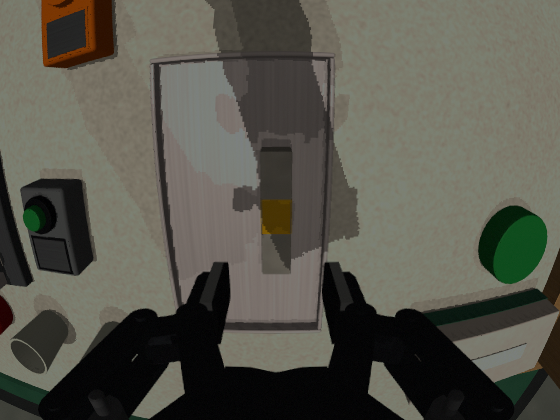

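View pics/t24.png

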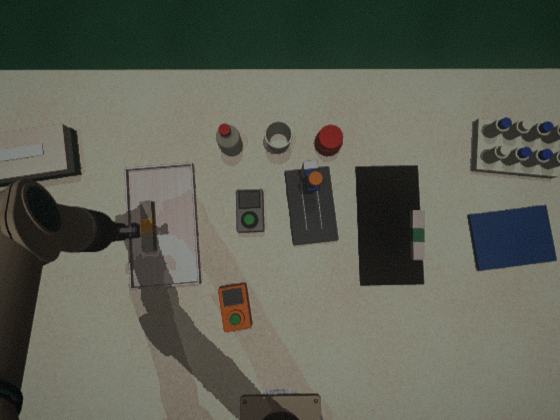

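Yellow lies flat in the tray at (276,210) in the wrist view. In the top view the green slab has been knocked: it's now at (418,235), partly over the mat's right edge. Re-measuring.

```bash
python3 - <<'E'
from h import *
t=camera_params("top");im=cv2.imread("pics/t24.png");b=blob(im,(60,60,40),(95,255,255),(405,215,432,255));print(b[:2],onz(t,b[0],28))
c=im[195:275,390:445];cv2.imwrite("pics/t24c.png",cv2.resize(c,None,fx=9,fy=7,interpolation=3))
E
```

```text
((418.0, 234.5), ((13.0, 19.5), (10.0, 13.0), 0.0)) [[ 508.09570892 -361.6415154    28.        ]]
```

View pics/t24c.png

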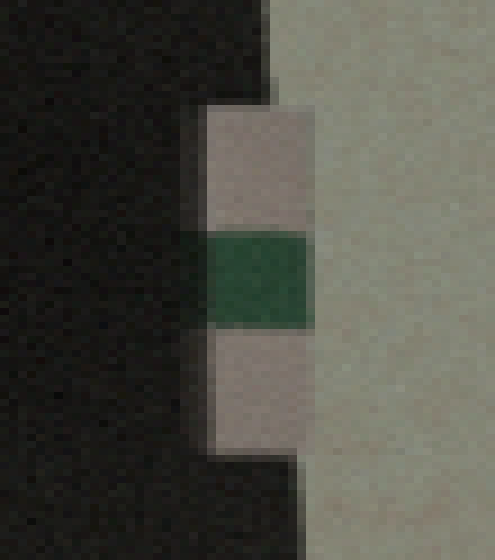

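```bash
python3 -m handwheel '0.4 0 5 -30 0 0.004 0.004; 0.4 0 5 -43 0 0 0;0.4 0 5 -43 0 0 0;0.4 0 5 -43 0 0 0;0.4 0 5 -43 0 0 0;0.4 0 5 -43 0 0 0;0.4 0 5 -43 0 0 0;0.4 0 5 -43 0 0 0;0.4 0 5 -43 0 0 0;0.4 0 5 -43 0 0 0'; python3 -c "
from h import *
go(480,-362,150,3.1416)"
```

```text
clock: 33.85
eef_pos: [478.5, -87.9, 156.0]
tool_rot: [1.637, 1.539, -2.983]
force: [0.9, 1.6, 0.2]
width: 59.8
t 33.85 tcp [478.5 -87.9 156. ] q7 1.98 F [0.9 1.6 0.2] w 59.8
tool delta [   7.4   23.7 -273. ] az -3.049 wx 0.093 tilt fix [-0.    -0.002 -0.031]
```

```bash
python3 -m handwheel '0.4 0 3 -43 0 0 -0.031; 0.4 0 3 -43 0 0 0;0.4 0 3 -43 0 0 0;0.4 0 3 -43 0 0 0;0.4 0 3 -43 0 0 0;0.4 0 4 -35 0.05 0 0;0.4 0 0 0 0.04 0 0;0.4 0 0 0 0 0 0;0.4 0 0 0 0 0 0'; python3 -c "
from h import *
cv2.imwrite('pics/w25.png',get_image('wrist'))
go(480,-362,60,3.1416);p=camera_params('wrist');print(fproj(p,[[508,-362.5,28],[443,-362,28],[573,-362,28]]))
im=cv2.imread('pics/w25.png');b=blob(im,(55,60,30),(95,255,255),(180,100,380,290));print(b[:2],fonz(p,b[0],28))"
```

```text
clock: 34.75
eef_pos: [469.7, -351.7, 145.0]
tool_rot: [1.334, 1.549, 2.894]
force: [-0.2, -0.3, 0.3]
width: 59.4
t 34.80 tcp [ 469.9 -350.9  145. ] q7 2.35 F [ 0.1  0.2 -1. ] w 59.9
tool delta [ 84.7 -12.1 -11.5] az 3.132 wx -0.01 tilt fix [-0.     0.006 -0.021]
[[262.20610162 237.94104547]
 [261.149549   169.94975917]
 [264.40246005 295.82234026]]
((263.0, 238.0), ((83.0, 138.0), (34.0, 28.0), 90.0)) [[ 508.06774061 -361.75116688   28.        ]]
```

View pics/w25.png

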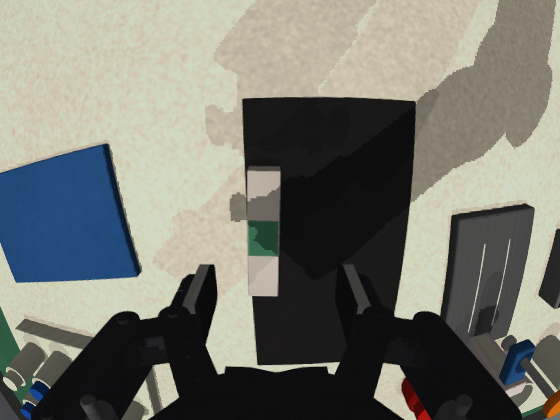

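Wrist and top views agree on the green slab: centre (508, -361.8), yaw about 0. Aligning and descending.

```bash
python3 -m handwheel '0.4 15 -7 -6 -0.005 0.006 -0.021; 0.4 25 -6 -6 0 0 0;0.4 30 0 0 0 0 0;0.4 15 0 0 0 0 0;0.4 0 0 0 0 0 0;0.4 0 0 0 0 0 0'; python3 -c "
from h import *
go(480,-362,-18,3.1416);p=camera_params('wrist');cv2.imwrite('pics/w26.png',get_image('wrist'))"
```

```text
clock: 35.4
eef_pos: [487.3, -351.9, 57.8]
tool_rot: [-0.383, 1.565, 1.201]
force: [-0.3, -0.3, 0.5]
width: 60.0
t 35.40 tcp [ 487.3 -351.9   57.8] q7 2.40 F [-0.3 -0.3  0.5] w 60.0
tool delta [ 75.7   7.6 -10.4] az -3.129 wx 0.013 tilt fix [0.    0.006 0.002]
```

View pics/w26.png

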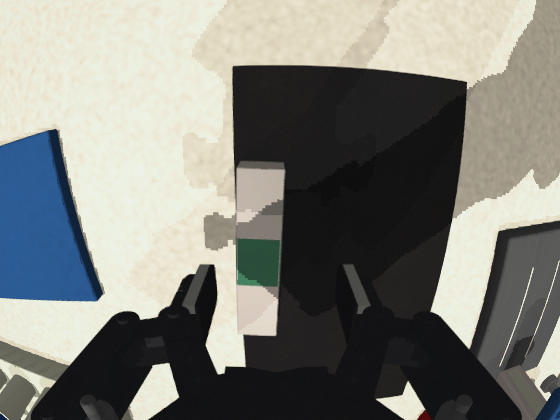

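```bash
python3 -m handwheel '0.4 5 7 -10 0.013 0.006 0; 0.4 0 0 0 0 0 0;0.4 0 0 0 0 0 0'; python3 -c "
from h import *
go(480,-362,-18,3.1416);p=camera_params('wrist');cv2.imwrite('pics/w27.png',get_image('wrist'))"
```

```text
clock: 35.75
eef_pos: [481.5, -363.2, 55.2]
tool_rot: [-2.046, 1.564, -0.475]
force: [0.8, 0.3, 0.2]
width: 59.5
t 35.75 tcp [ 481.5 -363.2   55.2] q7 2.41 F [0.8 0.3 0.2] w 59.5
tool delta [73.1  1.9  1.4] az 3.141 wx -0.0 tilt fix [-0.    -0.003  0.006]
```

View pics/w27.png

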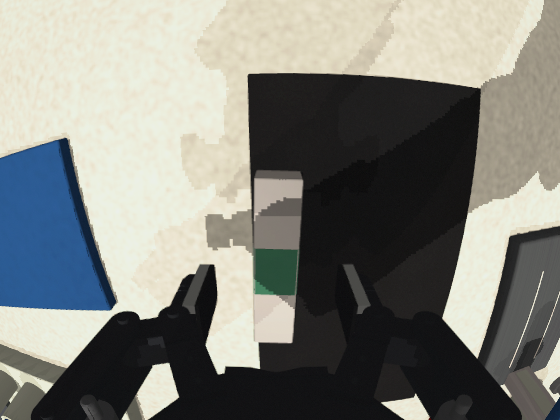

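The slab is centred between the fingers (277 against 278). Descending to -18 and closing.

```bash
python3 -m handwheel '0.4 15 2 1 0 -0.003 0.006; 0.4 20 0 0 0 0 0;0.4 20 0 0 0 0 0;0.4 11 0 0 0 0 0;0.4 5 0 0 0 0 0;0.4 0 0 0 0 0 0'; python3 -c "
from h import *
go(480,-362,-18,3.1416)"; python3 -m handwheel '-1 0 0 0 0 0 0; -1 0 0 0 0 0 0;-1 0 0 0 0 0 0;-1 0 0 0 0 0 0;-1 0 0 0 0 0 0;-1 0 0 0 0 0 0';python3 -c "
from h import *
go(480,-362,-18,3.1416);cv2.imwrite('pics/w28.png',get_image('wrist'))"
```

```text
clock: 36.4
eef_pos: [479.2, -362.7, -20.3]
tool_rot: [2.593, 1.57, -2.12]
force: [-0.8, 0.5, 0.4]
width: 60.0
t 36.40 tcp [ 479.2 -362.7  -20.3] q7 2.43 F [-0.8  0.5  0.4] w 60.0
tool delta [-2.3 -0.8  0.7] az 3.141 wx -0.001 tilt fix [-0. -0. -0.]
clock: 37.0
eef_pos: [481.2, -361.9, -15.8]
tool_rot: [-1.486, 1.567, 0.085]
force: [0.4, 0.6, -2.7]
width: 28.9
t 37.00 tcp [ 481.2 -361.9  -15.8] q7 2.43 F [ 0.4  0.6 -2.7] w 28.9
tool delta [ 2.2  1.2 -0.1] az -3.142 wx 0.0 tilt fix [0.    0.    0.003]
```

View pics/w28.png

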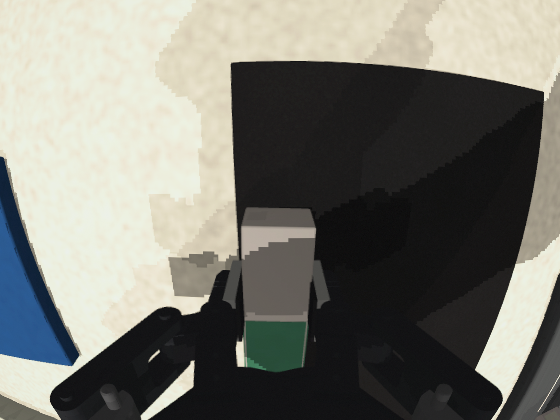

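```bash
python3 -m handwheel '-1 -8 0 0 0 0 0; -1 -20 0 0 0 0 0; -1 -30 0 0 0 0 0;-1 -25 0 0 0 0 0;-1 -10 4 25 0 0 0;-1 0 4 38 0 0 0;-1 0 4 38 0 0 0;-1 0 4 38 0 0 0; -1 0 4 38 0 0 0;-1 0 4 38 0 0 0';python3 -c "
from h import *
go(452,-98,70,3.2456)"
```

```text
clock: 38.05
eef_pos: [457.1, -149.0, 83.8]
tool_rot: [-2.213, 1.56, -0.655]
force: [0.8, 0.5, -2.3]
width: 28.5
t 38.05 tcp [ 457.1 -149.    83.8] q7 2.13 F [ 0.8  0.5 -2.3] w 28.5
tool delta [13.4  5.9 51. ] az 3.129 wx -0.117 tilt fix [ 0.    -0.007  0.009]
```

```bash
python3 -m handwheel '-1 0 3 25 -0.04 -0.007 0.009; -1 0 3 20 -0.04 0 0; -1 0 0 5 -0.04 0 0;-1 0 0 0 0 0 0;-1 0 0 0 0 0 0';python3 -c "
from h import *
go(452,-98,11,3.2456)"
```

```text
clock: 38.55
eef_pos: [449.9, -91.2, 85.6]
tool_rot: [-0.105, 1.567, 1.587]
force: [0.1, -0.3, -2.9]
width: 28.9
t 38.55 tcp [449.9 -91.2  85.6] q7 2.14 F [ 0.1 -0.3 -2.9] w 28.9
tool delta [74.6 -1.2 -7.3] az -3.021 wx 0.017 tilt fix [-0.     0.004  0.   ]
```

```bash
python3 -m handwheel '-1 20 -1 -6 0.017 0.004 0; -1 25 0 0 0 0 0; -1 20 0 0 0 0 0;-1 8 0 0 0 0 0;-1 0 0 0 0 0 0;-1 0 0 0 0 0 0';python3 -c "
from h import *
go(561.9,-86.4,11,3.2456)
cv2.imwrite('pics/w29.png',get_image('wrist'));s=get_image('scene');cv2.imwrite('pics/s29.png',cv2.resize(s[170:310,170:340],None,fx=4,fy=4,interpolation=3))"
```

```text
clock: 39.15
eef_pos: [456.0, -107.1, 12.0]
tool_rot: [-2.324, 1.56, -0.664]
force: [-0.3, 0.6, -2.2]
width: 29.3
t 39.15 tcp [ 456.  -107.1   12. ] q7 2.20 F [-0.3  0.6 -2.2] w 29.3
tool delta [   1.8 -107.3   11.3] az -3.053 wx -0.015 tilt fix [-0.    -0.007  0.008]
```

View pics/s29.png

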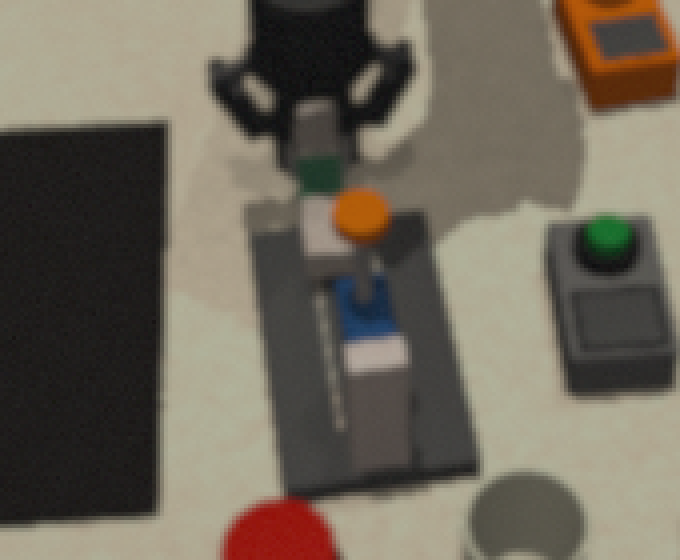

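The green slab is low over the bed's open end, about 10 mm off to the right. Correcting before sliding in.

```bash
python3 -m handwheel '-1 0 0 8 -0.015 -0.007 0.008; -1 0 0 0 0 0 0;-1 0 0 0 0 0 0';python3 -c "
from h import *
go(561.9,-86.4,11,3.2456)"
```

```text
clock: 39.55
eef_pos: [456.9, -97.9, 14.1]
tool_rot: [-1.78, 1.567, -0.103]
force: [-0.2, 0.0, -2.4]
width: 29.1
t 39.55 tcp [456.9 -97.9  14.1] q7 2.20 F [-0.2  0.  -2.4] w 29.1
tool delta [   3.4 -105.7    0.3] az -3.035 wx 0.002 tilt fix [ 0.    -0.001  0.003]
```

```bash
python3 -m handwheel '-1 1 -15 0 0 0 0.003; -1 1 -18 0 0 0 0; -1 1 -18 0 0 0 0;-1 1 -18 0 0 0 0;-1 1 -18 0 0 0 0;-1 0 0 0 0 0 0;-1 0 0 0 0 0 0';python3 -c "
from h import *
go(561.9,-86.4,8,3.2456)"
```

```text
clock: 40.25
eef_pos: [544.7, -86.6, 10.1]
tool_rot: [1.378, 1.57, 3.058]
force: [-0.8, 0.7, -2.7]
width: 29.0
t 40.25 tcp [544.7 -86.6  10.1] q7 2.13 F [-0.8  0.7 -2.7] w 29.0
tool delta [  2.1 -17.1  -1.7] az -3.033 wx 0.005 tilt fix [ 0.     0.    -0.001]
```

```bash
python3 -m handwheel '-1 0 -9 -1 0.005 0 0; -1 0 -8 0 0 0 0; -1 4 0 0 0 0 0;-1 0 0 0 0 0 0';python3 -c "
from h import *
go(561.9,-86.4,0,3.2456)
cv2.imwrite('pics/w30.png',get_image('wrist'))"
```

```text
clock: 40.65
eef_pos: [560.3, -86.0, 5.9]
tool_rot: [1.314, 1.567, 2.987]
force: [0.4, -0.7, -2.1]
width: 29.0
t 40.65 tcp [560.3 -86.    5.9] q7 2.11 F [ 0.4 -0.7 -2.1] w 29.0
tool delta [ 5.9 -1.6 -0.6] az -3.039 wx -0.002 tilt fix [-0.     0.001 -0.004]
```

View pics/w30.png

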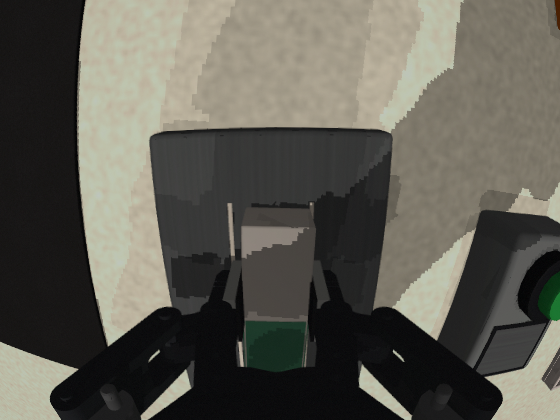

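```bash
python3 -m handwheel '-1 2 -1 -3 0 0 -0.004; -1 3 0 0 0 0 0; -1 2 0 0 0 0 0;-1 0 0 0 0 0 0';python3 -c "
from h import *
go(561.9,-86.4,0,3.2456)"
```

```text
clock: 41.1
eef_pos: [561.3, -89.5, -1.4]
tool_rot: [-0.684, 1.57, 0.988]
force: [-0.4, 0.0, -2.2]
width: 29.1
t 41.10 tcp [561.3 -89.5  -1.4] q7 2.12 F [-0.4  0.  -2.2] w 29.1
tool delta [-1.4 -0.9  3.1] az -3.04 wx -0.003 tilt fix [-0.     0.001  0.001]
```

```bash
python3 -m handwheel '-1 2 0 0 0 0 0; -1 2 0 0 0 0 0';python3 -m handwheel '-1 2 0 0 0 0 0; -1 1 0 0 0 0 0'
```

```text
clock: 41.3
eef_pos: [561.3, -89.5, -1.6]
tool_rot: [-0.602, 1.568, 1.07]
force: [-5.2, 1.6, 17.6]
width: 29.1
clock: 41.5
eef_pos: [561.3, -89.5, -1.5]
tool_rot: [-0.751, 1.566, 0.92]
force: [-0.8, -0.1, -0.0]
width: 28.8
```

Contact at -1.5. Release, rise, shut the fingers and look.

```bash
python3 -m handwheel '0.4 0 0 0 0 0 0; 0.4 0 0 0 0 0 0; 0.4 0 0 0 0 0 0;0.4 0 0 0 0 0 0;0.4 0 0 0 0 0 0';python3 -m handwheel '0.4 -15 0 0 0 0 0; 0.4 -25 10 0 0 0 0;0.4 -40 10 0 0 0 0;0.4 -40 10 0 0 0 0;0.4 -40 0 0 0 0 0;-1 -40 0 0 0 0 0;-1 -40 0 0 0 0 0; -1 -15 0 0 0 0 0;-1 0 0 0 0 0 0';python3 -c "
from h import *
go(628.5,-79.5,225,3.2456)
cv2.imwrite('pics/w31.png',get_image('wrist'))"
```

```text
clock: 42.0
eef_pos: [562.6, -89.8, -1.0]
tool_rot: [-1.165, 1.565, 0.507]
force: [0.6, -0.2, 0.4]
width: 59.5
clock: 42.9
eef_pos: [529.1, -94.6, 270.7]
tool_rot: [-1.26, 1.561, 0.409]
force: [-0.8, 0.4, -0.7]
width: 1.2
t 42.90 tcp [529.1 -94.6 270.7] q7 1.99 F [-0.8  0.4 -0.7] w 1.2
tool delta [  46.6 -100.     5.1] az -3.043 wx -0.006 tilt fix [0.    0.003 0.009]
```

View pics/w31.png

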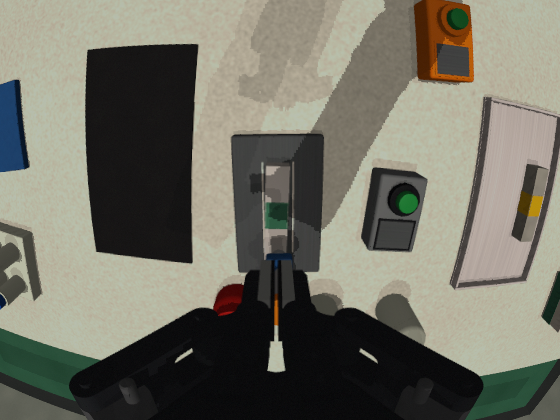

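The green slab lies between the lines (band at (277,215)), and yellow is in the tray. To the cap. The stop should be near TCP 137.

```bash
python3 -m handwheel '-1 0 -35 2 0 0.003 0.009; -1 0 -35 2 0 0 0;-1 10 -30 0 0 0 0;-1 15 -2 0 0 0 0;-1 15 0 0 0 0 0;-1 5 0 0 0 0 0;-1 0 0 0 0 0 0';python3 -c "
from h import *
go(628.5,-79.5,175,3.2456)"
```

```text
clock: 43.65
eef_pos: [623.7, -79.4, 213.3]
tool_rot: [1.33, 1.55, 2.996]
force: [-0.0, -0.1, 0.8]
width: -0.1
t 43.65 tcp [623.7 -79.4 213.3] q7 1.97 F [-0.  -0.1  0.8] w -0.1
tool delta [38.2 -5.6 -0.8] az -3.046 wx -0.009 tilt fix [ 0.     0.005 -0.02 ]
```

```bash
python3 -m handwheel '-1 10 -4 -1 0 0.005 -0.02; -1 12 0 0 0 0 0;-1 10 0 0 0 0 0;-1 0 0 0 0 0 0';python3 -c "
from h import *
go(628.5,-79.5,140,3.2456)"
```

```text
clock: 44.05
eef_pos: [625.6, -80.6, 180.0]
tool_rot: [1.441, 1.569, 3.105]
force: [0.0, -0.1, -0.8]
width: 0.2
t 44.05 tcp [625.6 -80.6 180. ] q7 1.98 F [ 0.  -0.1 -0.8] w 0.2
tool delta [40.  -3.   0.8] az -3.048 wx -0.01 tilt fix [-0.     0.    -0.002]
```

```bash
python3 -m handwheel '-1 8 -3 1 0 0 0; -1 8 0 0 0 0 0;-1 8 0 0 0 0 0;-1 8 0 0 0 0 0;-1 6 0 0 0 0 0;-1 3 0 0 0 0 0';python3 -m handwheel '-1 3 0 0 0 0 0;-1 2.5 0 0 0 0 0;-1 2.5 0 0 0 0 0;-1 2.5 0 0 0 0 0;-1 2.5 0 0 0 0 0';python3 -m handwheel '-1 2.5 0 0 0 0 0;-1 2.5 0 0 0 0 0;-1 2.5 0 0 0 0 0;-1 2.5 0 0 0 0 0'; python3 - <<'E'
from h import *
s=get_image("scene");_,r,k=blob(s,(3,120,60),(20,255,255),(245,205,285,265));b=k[:,1].max()
p=camera_params("scene");d=ray(p,[[260,b+.5]])[0];t=(644.5-p['eye'][0])/d[0];print("travel",186.7-(p['eye']+t*d)[2])
E
```

```text
clock: 44.65
eef_pos: [629.6, -79.6, 137.8]
tool_rot: [-1.596, 1.57, 0.069]
force: [-1.0, 0.7, 2.9]
width: -0.1
clock: 45.15
eef_pos: [629.8, -79.6, 136.6]
tool_rot: [-0.956, 1.565, 0.708]
force: [-6.3, 2.0, 18.0]
width: 0.1
clock: 45.55
eef_pos: [629.9, -79.5, 136.6]
tool_rot: [-0.979, 1.559, 0.685]
force: [-5.5, 1.6, 17.6]
width: 0.1
travel 38.65191383946859
```

The stop is at 136.6, exactly 6 mm below the yellow stop, and it held for 0.8 s. Raise, then the button.

```bash
python3 -m handwheel '-1 -15 0 0 0 0 0;-1 -25 0 0 0 0 0;-1 -30 0 0 0 0 0;-1 -30 0 0 0 0 0;-1 0 0 0 0 0 0'; python3 -c "
from h import *
s=get_image('scene');_,r,k=blob(s,(3,120,60),(20,255,255),(245,205,285,265));print(k[:,1].max());cv2.imwrite('pics/w32.png',get_image('wrist'))
go(551,75.5,150,3.2456)"; python3 -m handwheel '-1 0 16 40 0 0.006 0.008; -1 0 16 40 0 0 0;-1 10 16 40 0 0 0; -1 30 13 40 0 0 0;-1 35 0 0 0 0 0;-1 30 0 0 0 0 0;-1 0 0 0 0 0 0;-1 0 0 0 0 0 0'; python3 -c "
from h import *
go(551,75.5,60,3.2456)"
```

```text
clock: 46.1
eef_pos: [630.2, -80.4, 240.0]
tool_rot: [-1.129, 1.557, 0.535]
force: [-0.2, 0.3, 0.4]
width: -0.3
230
t 46.20 tcp [627.6 -79.5 236.1] q7 1.96 F [ 0.3  0.1 -0.7] w 0.2
tool delta [ 87.1  62.4 160.8] az -3.049 wx -0.011 tilt fix [0.    0.008 0.005]
clock: 47.0
eef_pos: [542.9, 77.8, 119.4]
tool_rot: [1.589, 1.553, -3.03]
force: [0.6, 0.0, -0.0]
width: -0.0
t 47.00 tcp [542.9  77.8 119.4] q7 1.75 F [ 0.6  0.  -0. ] w -0.0
tool delta [59.3 -9.  -3. ] az -3.049 wx -0.011 tilt fix [-0.    -0.    -0.018]
```

View pics/w32.png

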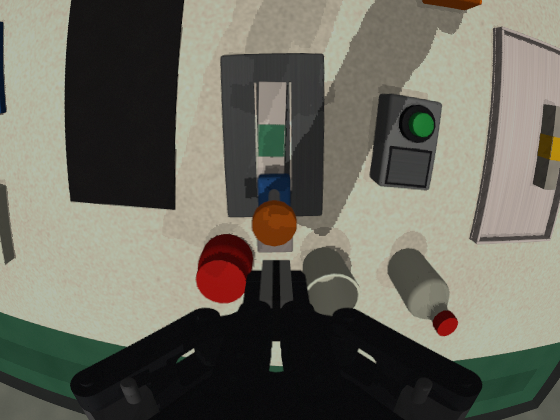

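Cap up, green slab flat between the lines.

```bash
python3 -m handwheel '-1 15 -3 -2 0 0 -0.018; -1 15 -3 0 0 0 0;-1 15 0 0 0 0 0; -1 0 0 0 0 0 0;-1 0 0 0 0 0 0'; python3 -c "
from h import *
go(551,75.5,47,3.2456)"
```

```text
clock: 47.5
eef_pos: [553.7, 74.3, 76.5]
tool_rot: [-1.694, 1.564, -0.034]
force: [-0.4, -0.3, 0.2]
width: -0.0
t 47.50 tcp [553.7  74.3  76.5] q7 1.79 F [-0.4 -0.3  0.2] w -0.0
tool delta [29.4  2.7  1.5] az -3.053 wx -0.015 tilt fix [-0.    -0.001  0.007]
```

```bash
python3 -m handwheel '-1 12 3 1 0 0 0.007; -1 10 0 0 0 0 0;-1 7 0 0 0 0 0'; python3 -m handwheel '-1 3 0 0 0 0 0;-1 3 0 0 0 0 0;-1 3 0 0 0 0 0'; python3 -m handwheel '-1 2.5 0 0 0 0 0;-1 2.5 0 0 0 0 0;-1 2.5 0 0 0 0 0'
```

```text
clock: 47.8
eef_pos: [553.1, 75.1, 48.1]
tool_rot: [-1.683, 1.566, -0.024]
force: [0.3, 0.6, 0.0]
width: -0.1
clock: 48.1
eef_pos: [553.1, 75.1, 39.1]
tool_rot: [-1.558, 1.566, 0.102]
force: [-7.9, -0.6, 38.7]
width: -0.3
clock: 48.4
eef_pos: [553.1, 75.2, 39.4]
tool_rot: [-0.989, 1.564, 0.669]
force: [-5.5, 0.1, 22.5]
width: -0.0
```

Fully pressed, with the same stop as before. Fetching the green slab.

```bash
python3 -m handwheel '-1 -30 0 0 0 0 0; 0.4 -40 0 0 0 0 0;0.4 -30 3 -20 0 0 0;0.4 0 3 -38 0 0 0;0.4 0 3 -38 0 0 0;0.4 0 3 -38 0 0 0;0.4 0 0 -27 0 0 0;0.4 0 0 0 0 0 0;0.4 0 0 0 0 0 0'; python3 -c "
from h import *
go(560,-89,50,3.2456)"
```

```text
clock: 49.3
eef_pos: [556.5, -90.6, 143.7]
tool_rot: [-1.226, 1.559, 0.436]
force: [0.3, 0.7, 0.0]
width: 59.9
t 49.30 tcp [556.5 -90.6 143.7] q7 2.03 F [0.3 0.7 0. ] w 59.9
tool delta [93.7 -2.6  0.9] az -3.05 wx -0.012 tilt fix [0.    0.004 0.011]
```

```bash
python3 -m handwheel '0.4 20 0 0 -0.012 0.004 0.011; 0.4 30 0 0 0 0 0;0.4 35 0 0 0 0 0;0.4 5 0 0 0 0 0;0.4 0 0 0 0 0 0'; python3 -c "
from h import *
go(560,-89,-1,3.2456);cv2.imwrite('pics/w33.png',get_image('wrist'))"
```

```text
clock: 49.8
eef_pos: [558.7, -83.8, 52.1]
tool_rot: [-0.861, 1.567, 0.822]
force: [0.2, 0.4, 0.1]
width: 59.8
t 49.80 tcp [558.7 -83.8  52.1] q7 2.08 F [0.2 0.4 0.1] w 59.8
tool delta [53.1 -0.6 -5.4] az -3.03 wx 0.008 tilt fix [0.    0.003 0.003]
```

View pics/w33.png

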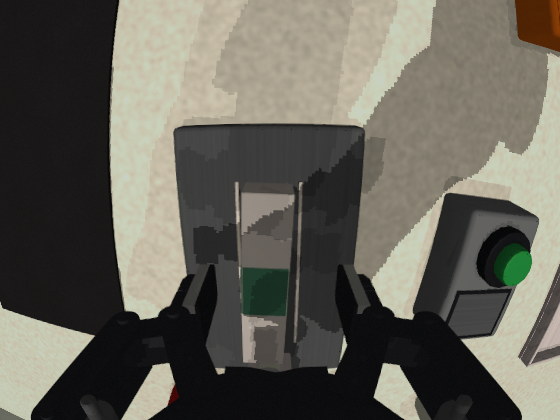

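```bash
python3 -m handwheel '0.4 10 0 -6 0.006 0.003 0.003; 0.4 15 0 0 0 0 0;0.4 15 0 0 0 0 0;0.4 8 0 0 0 0 0;0.4 0 0 0 0 0 0'; python3 -c "
from h import *
go(560,-89,0,3.2456)"; python3 -m handwheel '-1 0 0 0 0 0 0; -1 0 0 0 0 0 0;-1 0 0 0 0 0 0;-1 0 0 0 0 0 0;-1 0 0 0 0 0 0;-1 0 0 0 0 0 0';python3 -c "
from h import *
go(445,-98,12,3.2456)"
```

```text
clock: 50.35
eef_pos: [563.3, -90.2, 5.1]
tool_rot: [-1.862, 1.562, -0.185]
force: [-0.7, 0.2, -0.4]
width: 59.8
t 50.35 tcp [563.3 -90.2   5.1] q7 2.11 F [-0.7  0.2 -0.4] w 59.8
tool delta [5.1 3.2 1.6] az -3.035 wx 0.002 tilt fix [ 0.    -0.002  0.008]
clock: 50.95
eef_pos: [563.6, -90.4, 6.2]
tool_rot: [-1.848, 1.561, -0.172]
force: [-0.1, -0.8, -1.8]
width: 28.7
t 50.95 tcp [563.6 -90.4   6.2] q7 2.11 F [-0.1 -0.8 -1.8] w 28.7
tool delta [ -6.8 118.7   5. ] az -3.035 wx 0.002 tilt fix [ 0.    -0.003  0.009]
```

The grip is a bit shallow (about 10 mm overlap). Reopening and going 5 mm deeper.

```bash
python3 -m handwheel '0.2 0 0 0 0 0 0;0.2 0 0 0 0 0 0;0.2 0 0 0 0 0 0;0.2 5 0 0 0 -0.003 0.009;0.2 1 0 0 0 0 0;0.2 0 0 0 0 0 0'; python3 -m handwheel '-1 0 0 0 0 0 0; -1 0 0 0 0 0 0;-1 0 0 0 0 0 0;-1 0 0 0 0 0 0;-1 0 0 0 0 0 0';python3 -c "
from h import *
go(445,-98,12,3.2456);cv2.imwrite('pics/w34.png',get_image('wrist'))"
```

```text
clock: 51.55
eef_pos: [564.9, -90.6, 0.5]
tool_rot: [-1.558, 1.569, 0.119]
force: [0.0, -0.0, -0.8]
width: 51.4
clock: 52.05
eef_pos: [565.1, -90.7, 0.6]
tool_rot: [-1.627, 1.569, 0.05]
force: [0.6, 0.3, -0.5]
width: 28.8
t 52.05 tcp [565.1 -90.7   0.6] q7 2.10 F [ 0.6  0.3 -0.5] w 28.8
tool delta [-11.6 120.1   5.5] az -3.036 wx 0.002 tilt fix [-0.    -0.     0.002]
```

View pics/w34.png

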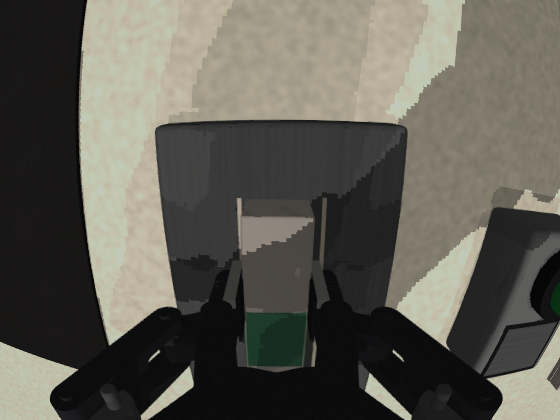

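```bash
python3 -m handwheel '-1 -8 0 0 0 0 0; -1 -2 12 0 0 0 0;-1 0 18 0 0 0 0;-1 0 18 0 0 0 0;-1 0 18 0 0 0 0;-1 0 18 0 0 0 0;-1 0 18 0 0 0 0;-1 -10 12 0 0 0 0;-1 -30 0 0 0 0 0;-1 -30 0 0 0 0 0'; python3 -c "
from h import *
v=np.array([-.0784,.9969]);u=np.array([.9969,.0784]);c=np.array([537.5,303.6])-36*v-24.5*u;print(c)
go(c[0],c[1],100,3.220)"
```

```text
clock: 53.1
eef_pos: [443.4, -102.1, 82.9]
tool_rot: [1.087, 1.563, 2.764]
force: [1.4, -0.7, -3.1]
width: 29.1
[515.89835 265.7908 ]
t 53.10 tcp [ 443.4 -102.1   82.9] q7 2.16 F [ 1.4 -0.7 -3.1] w 29.1
tool delta [ -16.6 -111.1  358.1] az -3.035 wx 0.028 tilt fix [-0.     0.004 -0.007]
```

```bash
python3 -m handwheel '-1 -25 0 10 0 0.004 -0.007; -1 -15 -14 38 0 0 0;-1 0 -14 43 0 0 0;-1 0 -14 43 0 0 0;-1 0 -14 43 0 0 0;-1 0 -14 43 0 0 0;-1 0 -14 43 0 0 0;-1 0 -14 43 0 0 0;-1 0 -10 33 0 0 0;-1 0 0 0 0 0 0'; python3 -c "
from h import *
go(515.9,265.8,60,3.220);cv2.imwrite('pics/w35.png',get_image('wrist'))"
```

```text
clock: 54.1
eef_pos: [523.2, 260.2, 140.0]
tool_rot: [-1.424, 1.55, 0.247]
force: [-1.0, -0.2, -2.2]
width: 28.7
t 54.10 tcp [523.2 260.2 140. ] q7 1.46 F [-1.  -0.2 -2.2] w 28.7
tool delta [79.8  8.4  6.1] az -3.042 wx 0.022 tilt fix [0.    0.003 0.021]
```

View pics/w35.png

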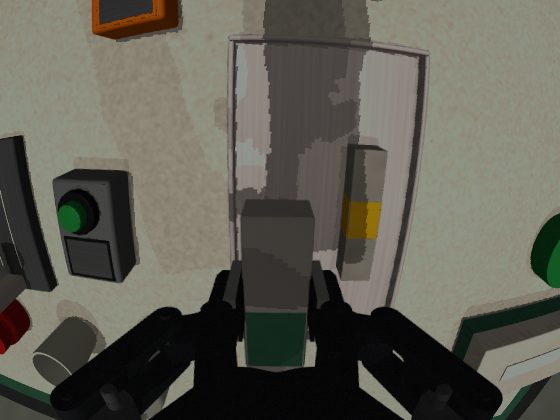

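Green is held over the tray's right row, with yellow at (362,210) clear of it. Lowering with checks.

```bash
python3 -m handwheel '-1 20 4 3 0.022 0.003 0.021; -1 25 4 0 0 0 0;-1 20 0 0 0 0 0;-1 0 0 0 0 0 0;-1 0 0 0 0 0 0'; python3 -c "
from h import *
go(515.9,265.8,-14,3.220)"
```

```text
clock: 54.65
eef_pos: [514.9, 253.2, 77.6]
tool_rot: [3.085, 1.567, -1.558]
force: [0.1, 0.1, -2.6]
width: 28.8
t 54.65 tcp [514.9 253.2  77.6] q7 1.48 F [ 0.1  0.1 -2.6] w 28.8
tool delta [91.5 -1.9 12.9] az -3.072 wx -0.009 tilt fix [-0.    -0.004 -0.   ]
```

```bash
python3 -m handwheel '-1 15 -1 13 0 0 0; -1 25 0 0 0 0 0;-1 20 0 0 0 0 0;-1 0 0 0 0 0 0;-1 0 0 0 0 0 0'; python3 -c "
from h import *
go(515.9,265.8,-14,3.220);cv2.imwrite('pics/w36.png',get_image('wrist'))"
```

```text
clock: 55.15
eef_pos: [518.9, 270.1, 19.1]
tool_rot: [-1.481, 1.563, 0.158]
force: [-0.2, -0.1, -1.9]
width: 28.7
t 55.15 tcp [518.9 270.1  19.1] q7 1.49 F [-0.2 -0.1 -1.9] w 28.7
tool delta [33.1  3.6 -4.1] az -3.074 wx -0.01 tilt fix [0.    0.001 0.008]
```

View pics/w36.png

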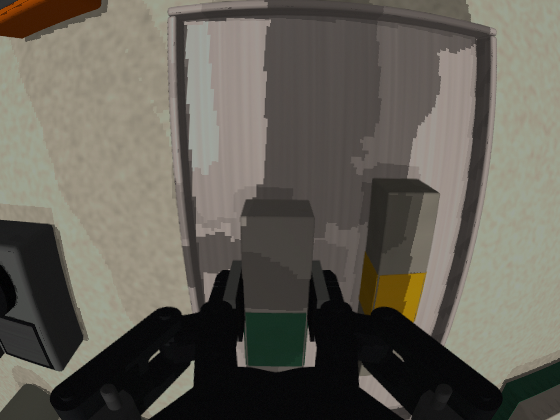

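Good clearance both sides. Lowering to the floor (expected at about -14.4).

```bash
python3 -m handwheel '-1 10 2 -4 0 0.001 0.008; -1 10 0 0 0 0 0;-1 6 0 0 0 0 0;-1 0 0 0 0 0 0'; python3 -m handwheel '-1 3 0 0 0 0 0;-1 3 0 0 0 0 0;-1 2 0 0 0 0 0';python3 -c "
from h import *
go(515.9,265.8,-14,3.220)"
```

```text
clock: 55.6
eef_pos: [518.7, 266.7, -6.5]
tool_rot: [-1.146, 1.567, 0.493]
force: [-0.3, 0.1, -2.7]
width: 28.7
clock: 55.9
eef_pos: [519.2, 266.8, -14.4]
tool_rot: [-1.113, 1.567, 0.525]
force: [-4.9, -2.1, 23.0]
width: 28.8
t 55.90 tcp [519.2 266.8 -14.4] q7 1.52 F [-4.9 -2.1 23. ] w 28.8
tool delta [-0.5  3.3 -0.8] az -3.074 wx -0.01 tilt fix [0.    0.002 0.004]
```

```bash
python3 -m handwheel '-1 -0.5 0 0 0 0 0; 0.05 0 0 0 0 0 0; 0.05 0 0 0 0 0 0;0.05 0 0 0 0 0 0;0.05 0 0 0 0 0 0'; python3 -m handwheel '0.05 -15 0 0 0 0 0; 0.05 -30 0 0 0 0 0;0.05 -40 0 0 0 0 0;0.05 -40 0 0 0 0 0;0.05 -45 0 0 0 0 0;0.05 -45 20 0 0 0 0;0.05 -20 30 0 0 0 0;0.05 0 0 0 0 0 0;0.05 0 0 0 0 0 0'; python3 - <<'E'
from h import *
cv2.imwrite('pics/w37.png',get_image('wrist'));im=get_image('top');cv2.imwrite('pics/t37.png',im);s=get_image('scene');cv2.imwrite('pics/s37.png',s)
_,r,k=blob(s,(3,120,60),(20,255,255),(245,205,285,265));print("cap row",k[:,1].max());go()
E
```

```text
clock: 56.4
eef_pos: [520.8, 267.4, -12.8]
tool_rot: [-1.169, 1.563, 0.47]
force: [-0.0, 0.1, -0.2]
width: 44.7
clock: 57.3
eef_pos: [469.6, 262.5, 237.9]
tool_rot: [-0.994, 1.556, 0.641]
force: [0.4, 0.6, -0.1]
width: 44.7
cap row 230
t 57.45 tcp [469.4 261.9 235.9] q7 1.34 F [0.6 0.1 0.3] w 45.2
tool delta [0. 0. 0.] az -3.077 wx None tilt fix [0.    0.006 0.009]
```

View pics/w37.png

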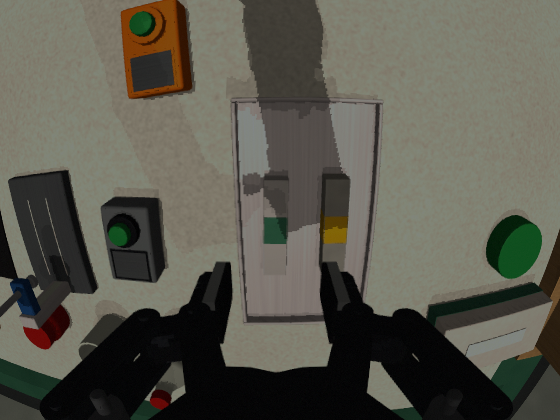

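View pics/s37.png

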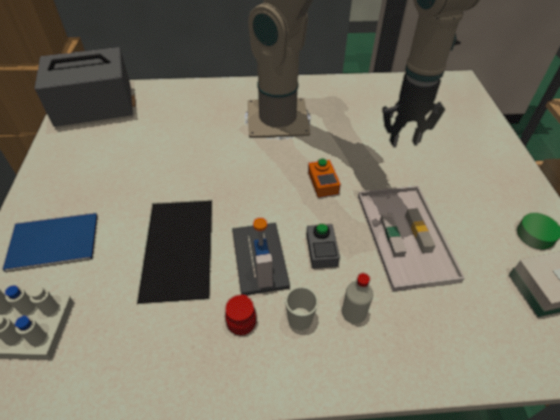

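View pics/t37.png

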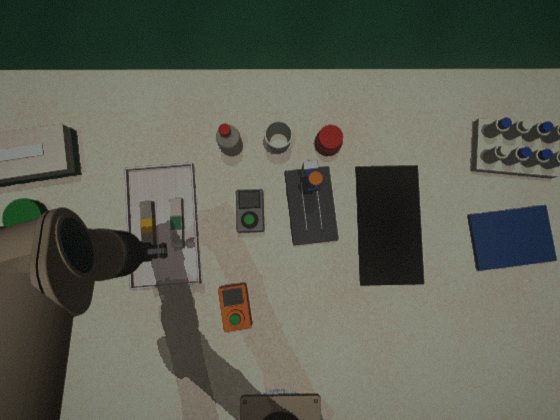

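Both slabs lie flat side by side on the tray floor: in the wrist view green is at (275,225) and yellow at (335,225). The cap (260,223) and button are up. The bottle, beaker and jar are where they started, and the robot is clear. Handing in.

```bash
python3 -c "
from cell import ctrl
print(ctrl.finish_job())"
```

```text
the job is handed in; nothing more can be done
None
```

I handed the job in at about 57 s with every step done. The system gave no verdict, so these are my own checks.

**What I did:** I zeroed the gauge with the foot on the bare bed, then pressed the button. Only the yellow and green slabs were there. I took yellow first, then green: each was laid on the bed, measured, logged with the button and put in the tray.

**Readings:**

| Foot resting on | TCP height at the stop | Height above the bed stop | Slab thickness |
|---|---|---|---|
| Bare bed | about 113 mm | – | – |
| Yellow slab | 142.6 mm | about 30 mm | 30 mm |
| Green slab | 136.6 mm | about 24 mm | 24 mm |

**Last checks:** In the last pictures both slabs lie flat on the tray floor, clear of each other. The cap is back at its starting height and the button is out. The bottle, beaker and jar stand where they were, and the gripper is about 240 mm up, touching nothing.

**What disagreed:**
- **Fingertip position:** The fingertips act about 21 mm behind the reported TCP when shut and about 34 mm when 60 mm open, not 8 mm ahead as described. I worked from the contact stops and the pictures instead.
- **First button press:** It peaked at about 60 N through the fingertips, so I made the later presses softer (up to 39 N).
- **Knocked slab:** The green slab was knocked aside while I was handling yellow. I measured its position again before gripping it.

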